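Tighten the wedge press on a board stack

TASK

Put the loose wooden wedge into the press's channel, thin end first, and push it in under the overhanging beam until the pointer at the end of the sprung lever is level with the mark on the post, so that the wedge alone holds it there when you let go. Never over-tighten: do not let the pointer go far past the mark (12 mm or more). Leave the glue bottle, the sanding block and the steel rule where they are.

Things in the scene. Friction and masses are not known exactly. Their poses are not given: they have to be found in the camera images.
- press: Fixed plywood press. Origin: on the bench under the channel; x runs along the channel, into the press; y left, z up. Base 260 x 200 mm, top at z 12, with an arm (x 2 to 88) from y -230 to 150. Channel rails: inner faces y -22 and 22, 12 thick, tops at z 26, x -110 to 110, end block at x 118. Channel floor: white strip, top at z 13.5 to 16.5 (differs each start).
- mouth (a point): Where the channel's straight rails begin: press x -110, y 0, z 15. From here out to x -136 the rails flare apart. The wedge can be lowered in from above between the rails (2 mm play each side) as long as its handle stays outside the beam.
- beam (a point): Middle of the lower front edge of the solid beam over the channel: press x -41, z 95. The beam spans x -41 to 101, y -100 to 100, z 95 to 140, on 22 mm square posts at x -28 and 88, y -88 and 88. At the mark the wedge's rear face is from 5 mm inside to 25 mm outside this edge: an upright gripper's body would hit the beam, so lean it back 30 to 45 degrees.
- shoe (a point): Lowest point of the steel ball (radius 12) under the aluminium lever, over the channel: press x 45, y 0, z 27 at rest. The lever (22 mm wide) lies across the channel, pivot at y 65, z 55. The wedge lifts the ball against a spring (about 7 N at rest, 9 N at 8 mm lift) and stays by friction when let go. Pushing the wedge on takes about 5 to 20 N.
- wedge: Loose wooden wedge, 150 x 40 mm, about 0.18 kg, lying flat. Origin: centre of the underside; +x to the thin end (toe, 5 mm thick, at x 75), z up. The top slopes up 1 in 4 for 95 mm. Handle from x -20 to -75: 40 wide up to z 30, then 30 wide (y) up to z 62; grip it across the 30. Its rear face (x -75) is flat and upright, good for pushing.
- pointer (a point): Tip of the pointer at the lever's right end, press x 45, y -196; 55 mm above the bench at rest. It rises about 4 times as much as the ball, so about 1 mm per mm of wedge travel once the ball rides on the wedge's slope.
- mark (a point): Thin edge of the aluminium plate on the dark wooden post beside the pointer tip, on the robot's side of it (4 mm from the tip): press x 41, y -196. Its height is 20 to 31 mm above the pointer's rest height, set differently at each start.
- glue: Bystander: white glue bottle, 54 mm diameter, 150 mm tall, standing. Origin at the centre of its underside.
- sander: Bystander: cork sanding block 110 x 62 x 32 mm. Origin at the centre of its underside, x along its length.
- rule: Bystander: steel cutting rule 200 x 32 mm, 14 mm high ridge. Origin at the centre of its underside, x along its length.
Not all that is in view belongs to the job. What is shaped like the wedge but orange or yellow is not meant.

How it is judged:
On the way:
1. the wedge lies flat in the channel between the rails, toe inwards, pointer still well below the mark (y of wedge in the frame of press between -0.008 and 0.008 m and x of wedge in the frame of press between -0.12 and 0.06 m and z of wedge in the frame of press below 0.02 m and angle between wedge's own z axis and vertical below 0.1 rad and z of pointer in the frame of mark below -0.006 m), for 0.2 s.
At the end, for the whole second after the job is handed in: The pointer tip is within 4 mm of the mark's height, held there by the wedge, which lies flat (within 0.1 rad) and at rest in the channel, within 8 mm of its centre line and in line with it within 0.1 rad, its centre 20 mm before to 60 mm beyond the press's origin (z of pointer in the frame of mark between -0.004 and 0.004 m and y of wedge in the frame of press between -0.008 and 0.008 m and x of wedge in the frame of press between -0.02 and 0.06 m and angle between wedge's own z axis and vertical below 0.1 rad and angle between the x axis of wedge and the x axis of press, either way round below 0.1 rad and linear speed of wedge below 0.01 m/s); the robot touches nothing.
It fails at once if the pointer is driven 12 mm or more past the mark (z of pointer in the frame of mark above 0.012 m).
It fails at once if a bystander (glue bottle, sanding block, steel rule) is moved by more than 30 mm (distance of any of glue, sander, rule from where it was at the start of the episode above 0.03 m).
It also fails if it takes over 58 s, if anything falls off the work surface, if the arm or the gripper's body presses on something with over 40 N, if the wrist force passes 120 N, or if a joint passes its speed limit or range.

ROBOT

A 6-joint arm with a two-finger parallel gripper is mounted at the origin on the work surface. World frame = base frame: x ahead of the robot, y to its left, z up, the work surface at z = 0. Lengths are in m, angles in rad, forces in N, time in s.
With the tool pointing down it reaches from about 0.375 to 0.975 m from the base axis. Payload 3.8 kg.
Tool frame: the origin (TCP) lies on the centre line of the jaws, within the pads' length; the fingertips stand 25 mm ahead of it and the grasp point (between the pads) lies 6 mm ahead of it; y points along the fingers, z is the direction in which the jaws open and shut, and the axes are right-handed (so a half turn about y gives the same grasp; the last joint's range is limited). The gripper opens to 85 mm and grips with 20 to 120 N. Pads are 22 mm wide; open, the fingers measure 114 mm over their backs; the gripper's body (76 mm by 85 mm) begins 54 mm behind the grasp point. The pads swing forward as they close: fully open they stand 13 mm farther back than shut.
Start: joints at [-1.277, 0.264, 1.604, -0, 1.274, -0.037], TCP at [0.219, -0.638, 0.256] pointing down, gripper open.
Joint ranges: [-2.63, 2.63], [-0.94, 2.18], [0.31, 2.57], [-1.31, 4.45], [0, 2.66], [-2.55, 2.55]. Speed limits (rad/s): [2.57, 2.57, 3.14, 3.14, 3.14, 3.14].

INTERFACE

Orientations are given as a rotation vector (axis times angle).
In Python, from workcell import bot gives the robot as it stands.
- The arm moves only by the shell command python3 -m jog 'ROWS' [FORCE]. ROWS is JSON, a list of rows, each a list of 5 numbers: the shift along the world's x, y, z in mm, then the turn about the world's z in degrees, then the finger opening in mm, from 0 to 85.4. A call has exactly 10 rows; each row is the pose to reach, as a shift and turn from the pose commanded when the call began; what a row does not reach only later rows make up. A row lasts 1/8 s, in which the tool goes at most 62.5 mm and 10.7 degrees, less where a joint would pass 70% of its speed; a pose out of reach is approached as far as the arm can. A call with a gripper value outside its range is refused whole. The fingers move at their own pace and stop on an object; FORCE is the grip in N (left out, the last holds). Time passes only in rows, so rows that repeat a pose let the fingers close, or fill a call up. It gives the time, the measured TCP pose, the force and the opening at its end, in the units of the state.
- bot.read_state(): the state, without advancing time (a new reading comes with each control period).
- bot.read_camera(name): name is "scene" or "top" or "wrist"; returns a dict with "pixels" (400x640x3 uint8, red, green, blue), "fx", "fy", "cx", "cy" (pixels), "dist" ([k1, k2, p1, p2, k3] as OpenCV has them; the pictures are not rectified), "R" (3x3) and "t" (3): a world point X has camera coordinates R X + t. Camera axes: x right, y down, z forward; pixel columns grow to the right and rows downward; lengths in m; the calibration is good to about 2 mm. A picture is of the moment at which its call begins. There is no depth.
- bot.finish_job(): hands the job in, once; it reports no verdict.
The state is a dict: "time": time; "q": joint angles; "joint_vel": joint speeds; "joint_torque": joint torques, N m; "tool_pos": TCP position; "tcp_rot": TCP orientation; "wrist_force": force on the tool from outside, world axes, zero at the start; "torque": the same for the moment, N m; "width": opening from 0.0 (shut) to 1.0 (fully open).
Only numpy, scipy, OpenCV 4.12 (cv2) and the standard library are available. Lean on these libraries where they do the work, as an engineer would, in place of code of your own. Each camera call takes 0.05 s, during which the arm holds its last target.

## Working session

There is one attempt and no reset: what is moved stays moved. The work goes in short steps, Python scripts to look and compute and a shell command to move; the robot and the scene stay as the last step left them, time stands still between calls to the robot, and variables do not carry over. Pictures are saved under pics/ and viewed, and the job is handed in when it is done.

```bash
ls; mkdir -p pics; python3 - <<'E'
from workcell import bot
import cv2
print(bot.read_state())
for n in ["scene","top","wrist"]:
    c=bot.read_camera(n); cv2.imwrite(f"pics/{n}0.png",c["pixels"][:,:,::-1])
    print(n,c["fx"],c["cx"],c["cy"],c["dist"],c["R"],c["t"])
E
```

```text
pics
{'time': 0.0, 'q': array([-1.27689944e+00,  2.64799460e-01,  1.60538660e+00,  1.82001455e-05,
        1.27372987e+00, -3.68885208e-02]), 'joint_vel': array([-4.27586050e-04,  3.54934896e-05,  2.86140365e-04, -1.01134852e-03,
       -7.07463545e-04, -1.01287997e-03]), 'joint_torque': array([-1.02464226e-03, -5.15116310e+01, -3.67314506e+01, -3.27222215e-04,
        1.28138563e-02,  1.65320233e-05]), 'tool_pos': array([ 0.21904124, -0.63774146,  0.25492398]), 'tcp_rot': array([-0.34119202,  2.0447577 , -2.03998213]), 'wrist_force': array([-3.33014241e-01, -2.58874366e-01, -2.17015639e-04]), 'torque': array([-0.0517256 ,  0.03284753,  0.00925424]), 'width': 0.9991320818223306}
scene 485.7604886156069 314.11082798194485 202.19803308913532 [-0.07182752  0.          0.          0.          0.        ] [[ 0.47413192  0.88030081  0.01641348]
 [ 0.7050044  -0.36841782 -0.60600091]
 [-0.52741607  0.29889595 -0.7952946 ]] [-0.21629355 -0.30284151  1.58930061]
top 394.89241067845404 322.8707659300974 203.16430630335788 [-0.06561907  0.          0.          0.          0.        ] [[ 0.02931795 -0.99948343  0.01316565]
 [-0.99076289 -0.03080171 -0.13206114]
 [ 0.13239845 -0.00917228 -0.99115414]] [-0.03277248  0.47217255  1.01146743]
wrist 328.7246204692455 323.8188094656594 198.076000211313 [0.02208437 0.         0.         0.         0.        ] [[ 0.32324522 -0.94631273 -0.00217738]
 [-0.90882062 -0.31107814  0.27798467]
 [-0.26373777 -0.08787837 -0.96058304]] [-0.67436645 -0.03574108  0.37913218]
```

View pics/scene0.png

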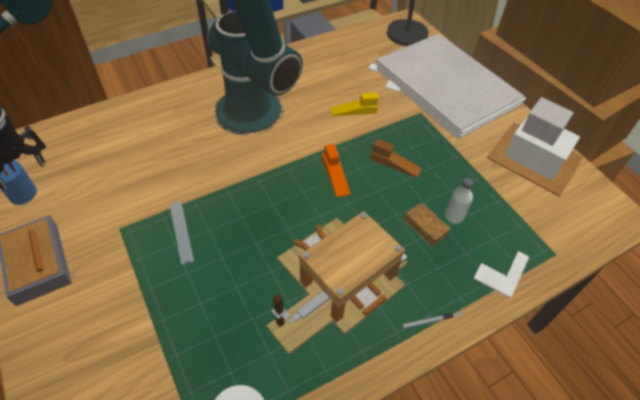

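View pics/top0.png

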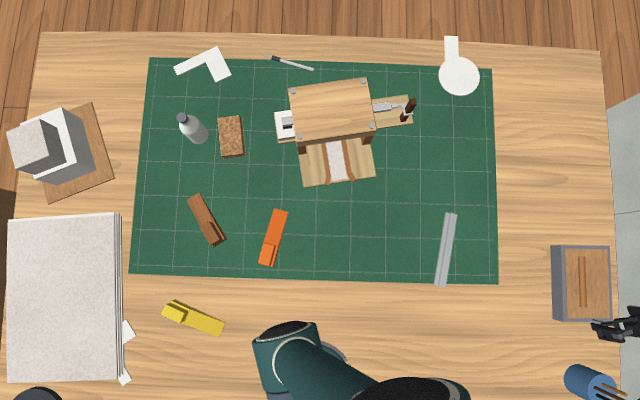

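View pics/wrist0.png

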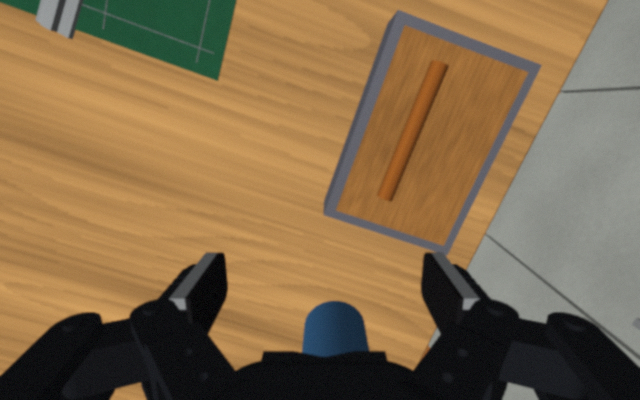

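Candidates in the top view: brown wedge (206,220), orange lookalike (273,237) and yellow lookalike (193,317). The plain wooden brown one is the one I want. I'll check it with a close crop and measure.

```bash
cat > h.py <<'E'
import numpy as np, cv2
from workcell import bot
def K(c): return np.array([[c["fx"],0,c["cx"]],[0,c["fy"],c["cy"]],[0,0,1.]])
def onplane(c,uv,z):
    uv=np.array(uv,float).reshape(-1,1,2)
    n=cv2.undistortPoints(uv,K(c),np.array(c["dist"])).reshape(-1,2)
    R=np.array(c["R"]);t=np.array(c["t"]);C=-R.T@t
    d=np.c_[n,np.ones(len(n))]@R
    return C+d*((z-C[2])/d[:,2])[:,None]
def proj(c,P):
    return cv2.projectPoints(np.array(P,float).reshape(-1,1,3),cv2.Rodrigues(np.array(c["R"]))[0],np.array(c["t"]),K(c),np.array(c["dist"]))[0].reshape(-1,2)
def tri(cs,uvs):
    A=[];b=[]
    for c,uv in zip(cs,uvs):
        n=cv2.undistortPoints(np.array(uv,float).reshape(1,1,2),K(c),np.array(c["dist"])).reshape(2)
        R=np.array(c["R"]);t=np.array(c["t"])
        for i in (0,1): A.append(R[i]-n[i]*R[2]); b.append(n[i]*t[2]-t[i])
    x,r,_,_=np.linalg.lstsq(np.array(A),np.array(b),rcond=None); return x,r
def save(c,name,box=None,s=1):
    im=c["pixels"][:,:,::-1]
    if box: im=im[box[1]:box[3],box[0]:box[2]]
    cv2.imwrite(f"pics/{name}.png",cv2.resize(im,None,fx=s,fy=s,interpolation=cv2.INTER_CUBIC))
E
python3 - <<'E'
from h import *
c=bot.read_camera("top"); save(c,"t1",(260,60,420,200),5); save(c,"t2",(170,180,300,280),6)
d=bot.read_camera("scene"); save(d,"s1",(250,200,420,350),4)
E
```

```text
(no output)
```

View pics/t1.png

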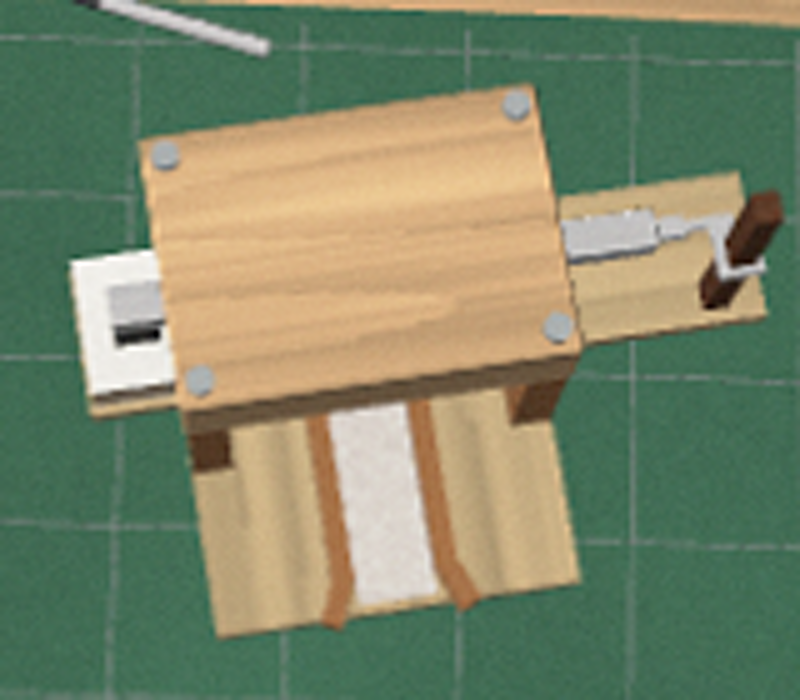

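View pics/t2.png

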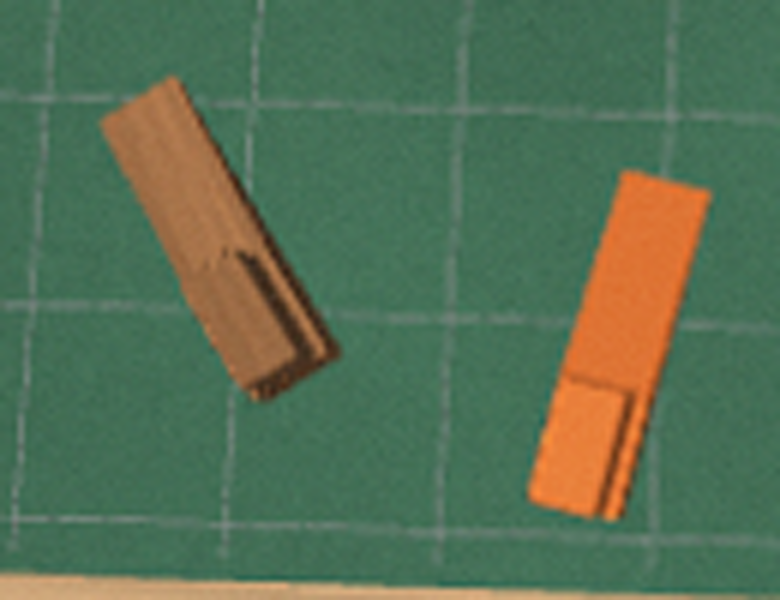

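View pics/s1.png

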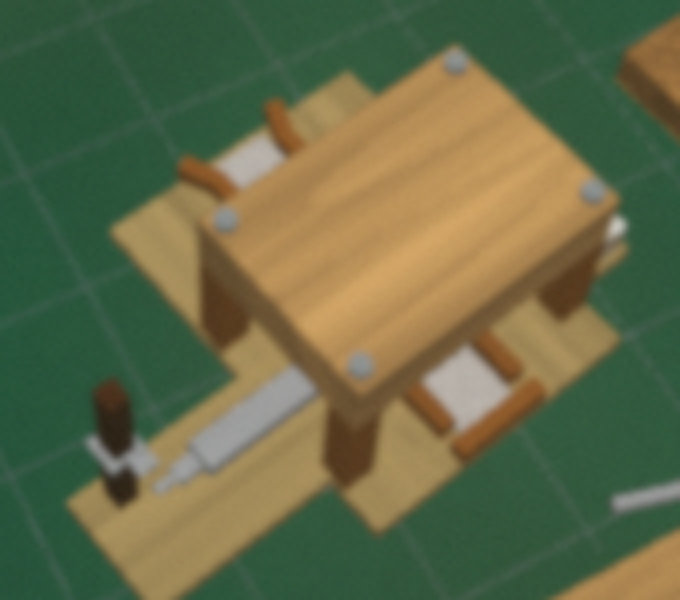

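```bash
python3 - <<'E'
from h import *
c=bot.read_camera("top"); d=bot.read_camera("scene")
f=lambda p,s,o:(np.array(p)+.5)/s-.5+np.array(o)
b=onplane(c,f([(140,143),(532,85),(580,352),(187,412)],5,(260,60)),.140)
print("beam FL FR NR NL\n",b.round(4))
print([np.linalg.norm(b[i]-b[(i+1)%4]).round(4) for i in range(4)])
g=onplane(c,f([(220,634),(580,580)],5,(260,60)),.006); print("base front",g.round(4),np.linalg.norm(g[0]-g[1]))
ax=(b[0]-b[3]+b[1]-b[2])[:2]; ax2=(b[0]-b[1]+b[3]-b[2])[:2]
print(np.degrees(np.arctan2(ax[1],ax[0])),np.degrees(np.arctan2(-ax2[0],ax2[1])))
yaw=np.arctan2(-ax2[0],ax2[1]);R=np.array([[np.cos(yaw),-np.sin(yaw)],[np.sin(yaw),np.cos(yaw)]])
O=b.mean(0)[:2]-R@[.03,0]; print("origin from beam",O)
gm=g.mean(0)[:2]; print("from base", gm-R@[-.13,0])
# rails bottom: white strip edges
w=onplane(c,f([(333,420),(405,405),(357,600),(438,592)],5,(260,60)),.015); print("strip in press",((w[:,:2]-O)@R).round(4))
bs=onplane(d,f([(200,228),(455,43),(617,205),(362,400)],4,(250,200)),.140); print("scene beam",((bs[:,:2]-O)@R).round(4))
# wedge
t=onplane(c,f([(100,122),(178,76)],6,(170,180)),.005); print("toe",t.round(4),np.linalg.norm(t[0]-t[1]))
r=onplane(c,f([(340,352)],6,(170,180)),.030);print("rear right z30",r)
r2=onplane(c,f([(182,280),(248,390),(300,360),(235,250)],6,(170,180)),.062);print("handle top",r2.round(4),[np.linalg.norm(r2[i]-r2[(i+1)%4]).round(4) for i in range(4)])
E
```

```text
beam FL FR NR NL
 [[ 0.7424  0.0781  0.14  ]
 [ 0.78   -0.1157  0.14  ]
 [ 0.6422 -0.1407  0.14  ]
 [ 0.6056  0.0494  0.14  ]]
[np.float64(0.1974), np.float64(0.14), np.float64(0.1935), np.float64(0.1398)]
base front [[ 0.5207  0.035   0.006 ]
 [ 0.557  -0.161   0.006 ]] 0.19933054757381932
11.072894680383667 10.963224118803542
origin from beam [ 0.66309012 -0.03792697]
from base [ 0.66650712 -0.03825068]
strip in press [[-0.0196  0.0191]
 [-0.0174 -0.0214]
 [-0.1209  0.0226]
 [-0.1235 -0.0215]]
scene beam [[-0.0341 -0.1008]
 [-0.0395  0.0997]
 [ 0.1031  0.0941]
 [ 0.1032 -0.0994]]
toe [[0.4738 0.3531 0.005 ]
 [0.496  0.3189 0.005 ]] 0.04075691017338339
rear right z30 [[0.37268761 0.23156324 0.03      ]]
handle top [[0.3998 0.2934 0.062 ]
 [0.3542 0.2622 0.062 ]
 [0.3676 0.2409 0.062 ]
 [0.4133 0.2716 0.062 ]] [np.float64(0.0552), np.float64(0.0252), np.float64(0.055), np.float64(0.0257)]
```

```bash
python3 - <<'E'
from h import *
from scipy.spatial.transform import Rotation as Ro
R=Ro.from_rotvec(bot.read_state()["tcp_rot"]).as_matrix(); print(R.round(3)); j=R[:,2]; print(np.degrees(np.arctan2(j[1],j[0])))
E
```

```text
[[-0.946 -0.     0.325]
 [-0.325  0.001 -0.946]
 [-0.    -1.    -0.001]]
-71.04759134010966
```

```bash
python3 -m jog '[[41,43,0,1,85],[83,88,0,2,85],[123,135,0,4,85],[161,183,0,6,85],[197,233,0,8,85],[227,287,0,10,85],[251,344,0,12,85],[267,404,0,13,85],[275,465,0,14,85],[275,526,0,15,85]]' 60
python3 -m jog '[[-5,60,0,0,85],[-15,120,-5,0,85],[-30,180,-15,0,85],[-50,238,-30,0,85],[-75,292,-40,0,85],[-100,340,-55,0,85],[-110,379,-55,0,85],[-110,379,-55,0,85],[-110,379,-55,0,85],[-110,379,-55,0,85]]' 60
python3 - <<'E'
from h import *
from scipy.spatial.transform import Rotation as Ro
s=bot.read_state();print(s["tool_pos"],s["wrist_force"]); R=Ro.from_rotvec(s["tcp_rot"]).as_matrix();j=R[:,2]; print(np.degrees(np.arctan2(j[1],j[0])))
save(bot.read_camera("wrist"),"w1")
E
```

```text
time: 1.6
tool_pos: [0.4947, -0.1104, 0.2566]
tcp_rot: [-0.575, 1.883, -1.883]
wrist_force: [0.8, 0.9, 0.6]
width: 0.997
time: 2.85
tool_pos: [0.3847, 0.2657, 0.2014]
tcp_rot: [-0.574, 1.885, -1.885]
wrist_force: [0.8, -0.3, -0.9]
width: 0.996
[0.38468114 0.26566536 0.20141579] [ 0.8229201  -0.30333741 -0.91910634]
-56.12992720267089
```

View pics/w1.png

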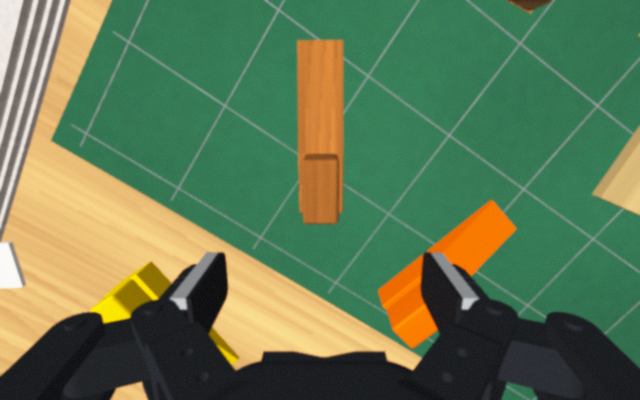

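The wrist view shows the brown wedge square to the jaws. Its toe is at (320,40) and its handle top runs from (304,155) to (338,222).

```bash
python3 - <<'E'
from h import *
c=bot.read_camera("wrist")
h=onplane(c,[(304.5,156),(339,156),(338,222),(305,222)],.062);print(h.round(4),h.mean(0),[np.linalg.norm(h[i]-h[(i+1)%4]).round(4) for i in range(4)])
t=onplane(c,[(297,40),(343,40)],.005);print(t.round(4),t.mean(0))
v=(t.mean(0)-h.mean(0))[:2];print(np.linalg.norm(v),np.degrees(np.arctan2(v[1],v[0])))
E
```

```text
[[0.4013 0.2945 0.062 ]
 [0.4163 0.272  0.062 ]
 [0.3705 0.2415 0.062 ]
 [0.3552 0.2643 0.062 ]] [0.38584024 0.26805892 0.062     ] [np.float64(0.0271), np.float64(0.0551), np.float64(0.0274), np.float64(0.0551)]
[[0.4734 0.3525 0.005 ]
 [0.4956 0.3192 0.005 ]] [0.48449643 0.33583879 0.005     ]
0.11969610010756349 34.49027612688615
```

```bash
python3 -m jog '[[-9,-5,-40,0,85],[-9,-5,-80,0,85],[-9,-5,-110,0,85],[-9,-5,-130,0,85],[-9,-5,-137,0,85],[-9,-5,-137,0,60],[-9,-5,-137,0,25],[-9,-5,-137,0,25],[-9,-5,-137,0,25],[-9,-5,-137,0,25]]' 60
python3 - <<'E'
from h import *
s=bot.read_state();print(s)
save(bot.read_camera("wrist"),"w2")
E
```

```text
time: 4.2
tool_pos: [0.376, 0.2621, 0.0654]
tcp_rot: [-0.573, 1.884, -1.883]
wrist_force: [-1.1, 0.4, 5.5]
width: 0.338
{'time': 4.2, 'q': array([ 5.54527619e-01,  6.35483483e-02,  2.22781812e+00, -8.60010823e-05,
        8.48308748e-01,  1.53261519e+00]), 'joint_vel': array([ 1.11803539e-03, -5.44093058e-04, -1.01000147e-03, -5.76683671e-05,
       -1.61129268e-04,  1.43775173e-03]), 'joint_torque': array([-9.82128480e-02, -2.98845327e+01, -2.70951998e+01,  2.60017428e-02,
       -3.84483794e-01, -3.10241024e-02]), 'tool_pos': array([0.37598734, 0.26213305, 0.06542888]), 'tcp_rot': array([-0.57323801,  1.88359715, -1.88275614]), 'wrist_force': array([-1.10374737,  0.42092915,  5.53605975]), 'torque': array([-0.1928206 ,  0.08966273, -0.0639935 ]), 'width': 0.3375709593135679}
```

View pics/w2.png

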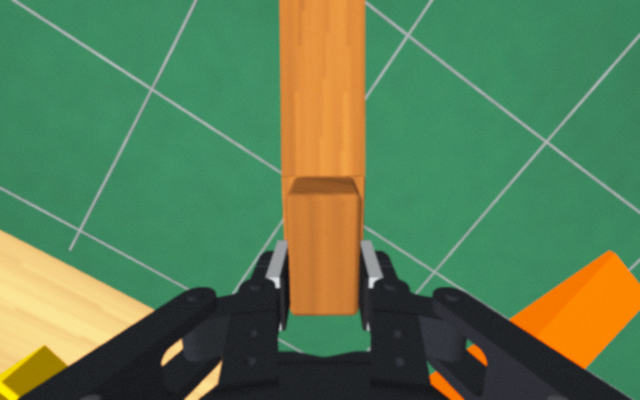

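```bash
python3 -m jog '[[0,0,50,0,25],[0,0,100,0,25],[10,-50,100,0,25],[30,-105,100,-5,25],[50,-160,100,-10,25],[65,-218,100,-15,25],[80,-275,100,-20,25],[93,-325,95,-23.3,25],[93,-338,75,-23.3,25],[93,-338,60,-23.3,25]]' 60
python3 - <<'E'
from h import *
s=bot.read_state();print(s["tool_pos"],s["wrist_force"],s["width"])
save(bot.read_camera("wrist"),"w3")
c=bot.read_camera("top");save(c,"t3",(240,60,440,260),4)
E
```

```text
time: 5.5
tool_pos: [0.4675, -0.0773, 0.123]
tcp_rot: [-0.197, 2.126, -2.125]
wrist_force: [-0.2, 0.8, -1.7]
width: 0.336
[ 0.4674595  -0.07725162  0.1230445 ] [-0.22224067  0.80439516 -1.7223991 ] 0.3359357872353745
```

View pics/w3.png

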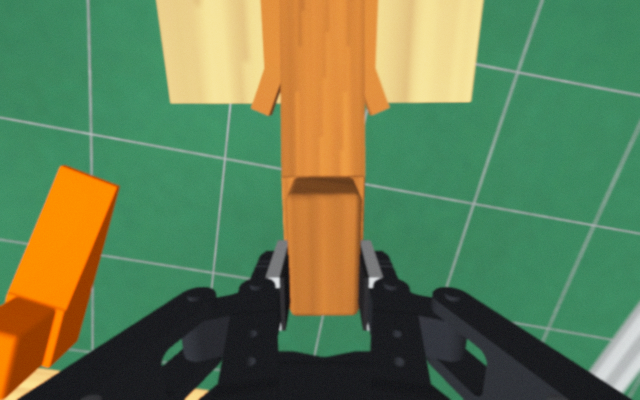

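View pics/t3.png

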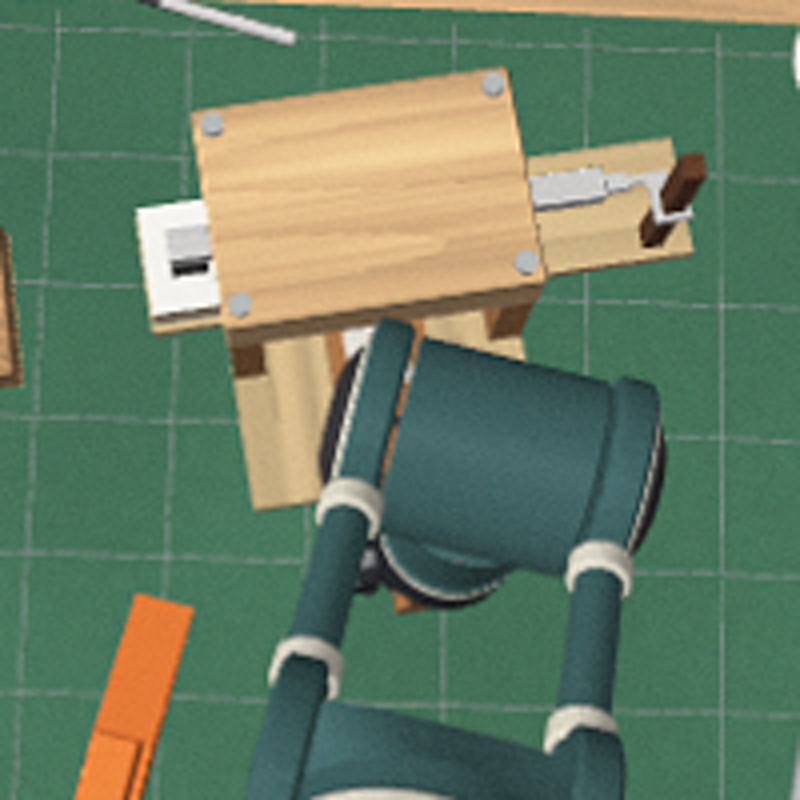

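```bash
python3 - <<'E'
from h import *
from scipy.spatial.transform import Rotation as Ro
c=bot.read_camera("wrist"); s=bot.read_state()
im=c["pixels"][95:108]; 
g=onplane(c,[(170.5,103.5),(471.5,101.5)],.012);print(g.round(4),np.linalg.norm(g[0]-g[1]))
e=(g[0]-g[1])[:2];print("press yaw",np.degrees(np.arctan2(-e[0],e[1])))
m=g.mean(0)[:2]; yaw=np.radians(11);R=np.array([[np.cos(yaw),-np.sin(yaw)],[np.sin(yaw),np.cos(yaw)]])
print("origin",m-R@[-.13,0]); print("tcp in press (from this)",(s["tool_pos"][:2]-m)@R+[-.13,0])
# base side edges and wedge sides
q=onplane(c,[(160,20),(481,20)],.012);print("base side pts in press y",((q[:,:2]-m)@R))
tb=s["tool_pos"][2]-.0654
w=onplane(c,[(280.5,20),(376,20)],.026); print('rails?',((w[:,:2]-m)@R))
w=onplane(c,[(290,185),(358,185)],tb+.062);print("handle front in press",((w[:,:2]-m)@R)+[-.13,0])
w=onplane(c,[(292,313),(357,313)],tb+.062);print("handle rear",((w[:,:2]-m)@R)+[-.13,0])
J=Ro.from_rotvec(s["tcp_rot"]).as_matrix()[:,2];print(np.degrees(np.arctan2(J[1],J[0])))
E
```

```text
[[ 0.5149  0.0363  0.012 ]
 [ 0.5525 -0.1585  0.012 ]] 0.1983741179687754
press yaw 10.920028930590393
origin [ 0.66131197 -0.03632971]
tcp in press (from this) [-0.19849987 -0.00116139]
base side pts in press y [[ 0.04923366  0.09834002]
 [ 0.04761112 -0.0989157 ]]
rails? [[ 0.04613895  0.02264215]
 [ 0.0456571  -0.03263416]]
handle front in press [[-0.15880654  0.01056777]
 [-0.15898989 -0.01490465]]
handle rear [[-0.21440638  0.01174351]
 [-0.21456829 -0.01564195]]
-79.30616258810946
```

```bash
python3 -m jog '[[25,5,0,0,25],[50,11,0,0.2,25],[69,15,0,0.3,25],[69,15,-10,0.3,25],[69,15,-20,0.3,25],[69,15,-24,0.3,25],[69,15,-24,0.3,25],[69,15,-24,0.3,25],[69,15,-24,0.3,25],[69,15,-24,0.3,25]]' 60
python3 - <<'E'
from h import *
save(bot.read_camera("wrist"),"w4")
save(bot.read_camera("scene"),"s4",(250,180,430,330),4)
E
```

```text
time: 6.9
tool_pos: [0.5374, -0.0615, 0.1006]
tcp_rot: [-0.203, 2.121, -2.121]
wrist_force: [-0.0, -1.2, -1.9]
width: 0.334
```

View pics/w4.png

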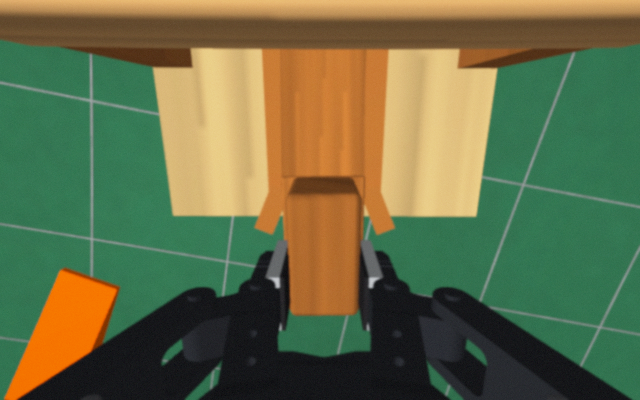

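View pics/s4.png

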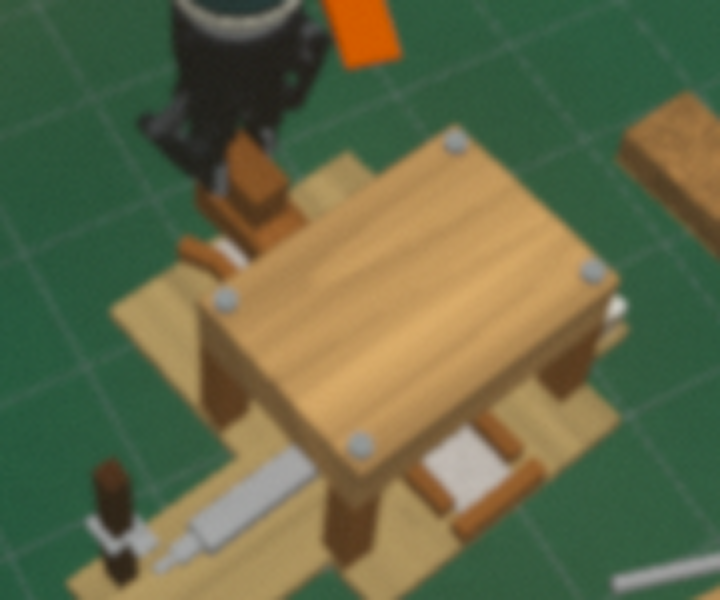

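```bash
python3 - <<'E'
from h import *
c=bot.read_camera("wrist"); s=bot.read_state()
im=cv2.cvtColor(c["pixels"],cv2.COLOR_RGB2GRAY).astype(int)
for r in (90,130,160): print(r,[ (x,c["pixels"][r,x].tolist()) for x in list(range(260,292,3))+list(range(355,394,3))])
save(c,"w4c",(240,40,410,240),4)
E
```

```text
90 [(260, [231, 201, 132]), (263, [223, 176, 109]), (266, [201, 121, 49]), (269, [204, 126, 56]), (272, [202, 127, 56]), (275, [204, 124, 56]), (278, [202, 126, 54]), (281, [185, 112, 49]), (284, [187, 114, 48]), (287, [185, 109, 45]), (290, [181, 109, 48]), (355, [189, 113, 45]), (358, [191, 117, 53]), (361, [184, 110, 47]), (364, [183, 110, 48]), (367, [204, 124, 55]), (370, [203, 123, 57]), (373, [202, 121, 50]), (376, [200, 121, 49]), (379, [200, 123, 55]), (382, [201, 123, 57]), (385, [205, 134, 67]), (388, [227, 192, 124]), (391, [227, 195, 130])]
130 [(260, [230, 199, 133]), (263, [231, 200, 134]), (266, [210, 144, 75]), (269, [204, 125, 56]), (272, [203, 124, 54]), (275, [202, 125, 54]), (278, [201, 123, 54]), (281, [187, 114, 47]), (284, [183, 112, 51]), (287, [182, 111, 51]), (290, [179, 107, 48]), (355, [188, 114, 47]), (358, [187, 114, 46]), (361, [180, 107, 47]), (364, [192, 118, 54]), (367, [204, 126, 55]), (370, [202, 126, 54]), (373, [203, 124, 52]), (376, [204, 128, 56]), (379, [204, 126, 56]), (382, [205, 129, 59]), (385, [227, 190, 125]), (388, [228, 194, 128]), (391, [226, 192, 127])]
160 [(260, [229, 198, 130]), (263, [232, 203, 136]), (266, [227, 187, 121]), (269, [202, 125, 53]), (272, [202, 123, 52]), (275, [203, 127, 54]), (278, [203, 125, 55]), (281, [186, 109, 47]), (284, [181, 108, 48]), (287, [180, 109, 48]), (290, [178, 108, 46]), (355, [188, 114, 50]), (358, [182, 108, 46]), (361, [176, 106, 45]), (364, [187, 112, 51]), (367, [202, 125, 55]), (370, [202, 125, 55]), (373, [204, 126, 59]), (376, [203, 124, 55]), (379, [203, 123, 56]), (382, [212, 154, 84]), (385, [228, 196, 130]), (388, [227, 196, 129]), (391, [226, 192, 127])]
```

View pics/w4c.png

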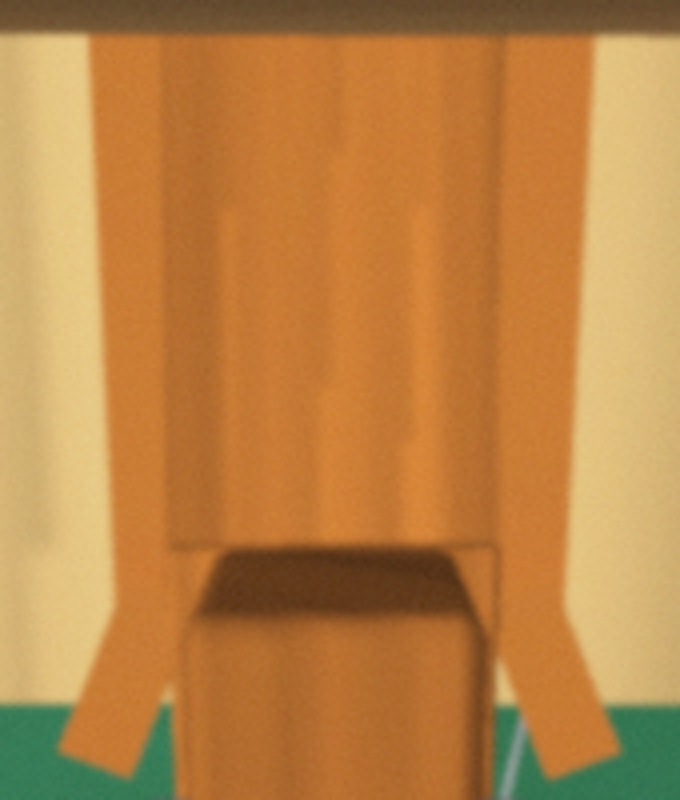

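```bash
python3 - <<'E'
from h import *
c=bot.read_camera("wrist"); s=bot.read_state()
yaw=np.radians(11);R=np.array([[np.cos(yaw),-np.sin(yaw)],[np.sin(yaw),np.cos(yaw)]])
O=s["tool_pos"][:2]; tb=s["tool_pos"][2]-.0654
def show(n,uv,z): p=(onplane(c,uv,z)[:,:2]-O)@R*1000; print(n,p.round(1).tolist(),"mid",p.mean(0).round(2))
show("rail90",[(264.5,90),(386,90)],.026);show("rail130",[(265.7,130),(384,130)],.026);show("rail160",[(267.7,160),(381.7,160)],.026)
show("base",[(173,216),(477,216)],.012)
show("wedge160",[(280,160),(364.8,160)],tb+.0275)
show("wedge shoulder",[(282.5,177),(363.5,177)],tb+.029)
show("wedge90",[(280,90),(365.5,90)],tb+.018)
show("handle rear",[(292,313),(357,313)],tb+.062)
show("handle front",[(285.5,195),(361.5,195)],tb+.062)
E
```

```text
rail90 [[76.9, 32.0], [76.7, -35.3]] mid [76.8  -1.63]
rail130 [[55.2, 32.5], [55.0, -35.3]] mid [55.09 -1.37]
rail160 [[37.9, 32.3], [37.7, -34.8]] mid [37.8  -1.25]
base [[-1.6, 98.9], [-2.1, -101.7]] mid [-1.86 -1.4 ]
wedge160 [[44.0, 20.1], [43.9, -20.3]] mid [43.93 -0.08]
wedge shoulder [[36.0, 19.0], [35.9, -19.7]] mid [35.99 -0.34]
wedge90 [[75.9, 20.0], [75.8, -20.7]] mid [75.87 -0.33]
handle rear [[-15.8, 12.9], [-15.9, -14.7]] mid [-15.83  -0.9 ]
handle front [[36.3, 13.9], [36.2, -15.1]] mid [36.25 -0.62]
```

```bash
python3 -m jog '[[0.2,-1,0,0,25],[0.2,-1,-4,0,25],[0.2,-1,-8,0,25],[0.2,-1,-11,0,25],[0.2,-1,-13,0,25],[0.2,-1,-15,0,25],[0.2,-1,-17,0,25],[0.2,-1,-18,0,25],[0.2,-1,-18,0,25],[0.2,-1,-18,0,25]]' 60
python3 - <<'E'
from h import *
save(bot.read_camera("wrist"),"w5",(240,40,410,240),4)
E
```

```text
time: 8.35
tool_pos: [0.5375, -0.0624, 0.0824]
tcp_rot: [-0.203, 2.121, -2.121]
wrist_force: [0.2, -0.4, -0.6]
width: 0.338
```

View pics/w5.png

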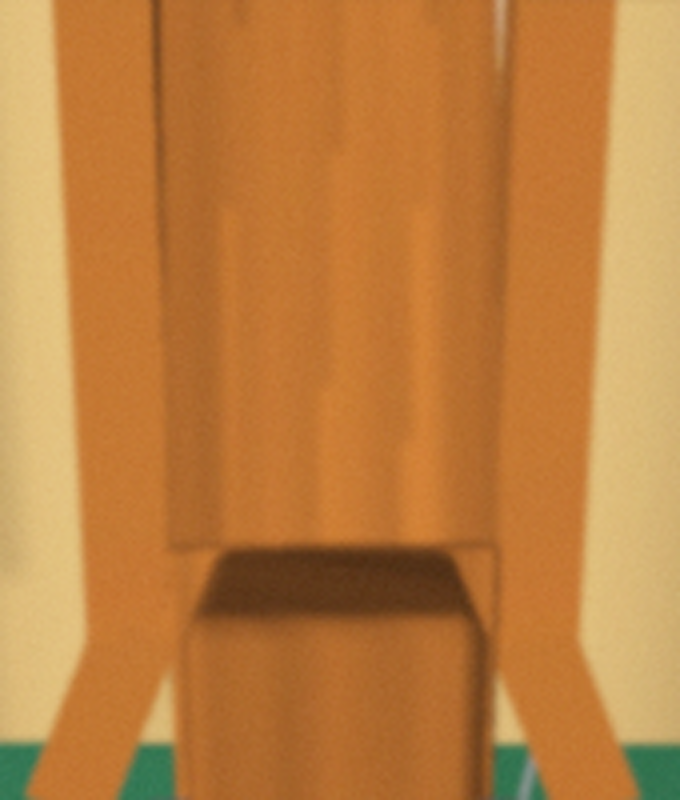

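```bash
python3 -m jog '[[0,0,-1,0,25],[0,0,-2,0,25],[0,0,-2,0,25],[7,1.4,-2,0,25],[14,2.7,-2,0,25],[21,4.1,-2,0,25],[28,5.4,-2,0,25],[34.4,6.7,-2,0,25],[34.4,6.7,-2,0,25],[34.4,6.7,-2,0,25]]' 60
python3 - <<'E'
from h import *
save(bot.read_camera("wrist"),"w6")
save(bot.read_camera("top"),"t6",(340,60,440,140),8)
E
```

```text
time: 9.65
tool_pos: [0.5716, -0.0557, 0.0801]
tcp_rot: [-0.204, 2.121, -2.121]
wrist_force: [0.3, -0.6, -1.1]
width: 0.338
```

View pics/w6.png

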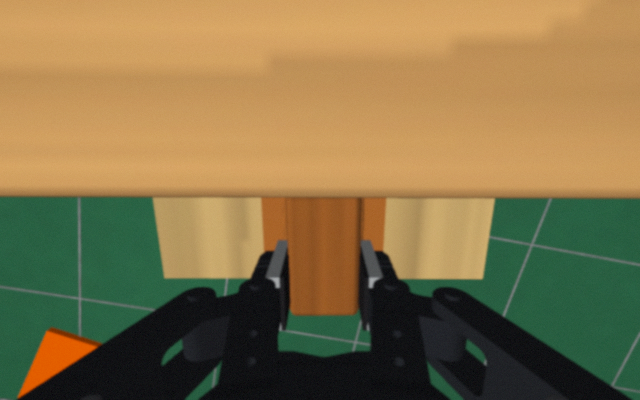

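View pics/t6.png

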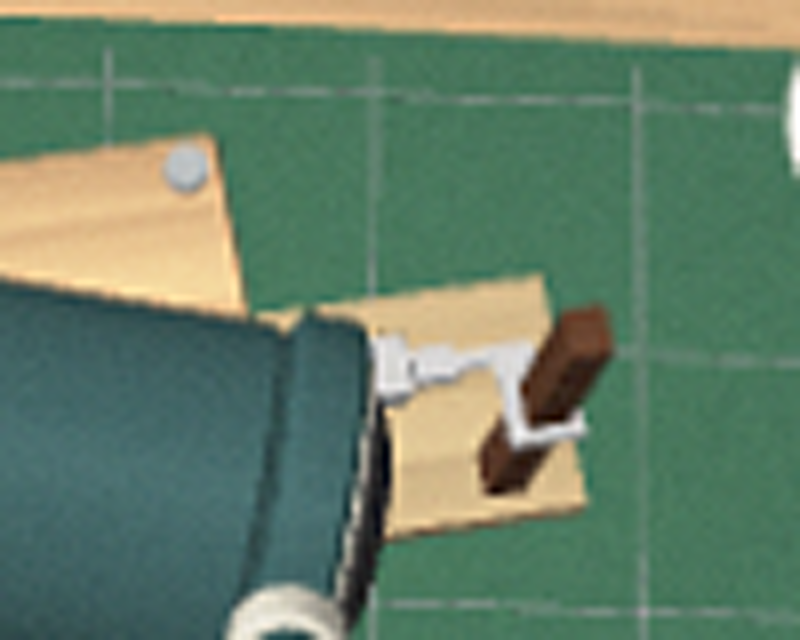

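```bash
python3 - <<'E'
from h import *
c=bot.read_camera("wrist"); s=bot.read_state()
R=np.array(c["R"]);C=-R.T@np.array(c["t"]);print(C,(C-s["tool_pos"]),R.round(3),s["q"].round(3))
E
```

```text
[ 0.64044276 -0.04316832  0.19770004] [0.06894311 0.01255154 0.11750271] [[ 0.188 -0.982 -0.   ]
 [-0.943 -0.181  0.279]
 [-0.274 -0.052 -0.96 ]] [-0.141  0.247  1.978  0.     0.918  1.239]
```

```bash
python3 -m jog '[[0,0,0,0,60],[0,0,0,0,60],[0,0,0,0,60],[-5,-1,50,0,60],[-10,-2,110,0,60],[-10,-20,140,10,40],[0,-70,140,20,10],[15,-120,140,30,0],[30,-170,140,40,0],[45,-215,130,50,0]]' 60
python3 -m jog '[[15,-20,-30,10,0],[33,-38,-70,20,0],[33,-40,-115,30,0],[33,-40,-115,40,0],[33,-40,-115,40,0],[33,-40,-115,40,0],[33,-40,-115,40,0],[33,-40,-115,40,0],[33,-40,-115,40,0],[33,-40,-115,40,0]]'
python3 - <<'E'
from h import *
save(bot.read_camera("wrist"),"w7")
E
```

```text
time: 11.05
tool_pos: [0.6179, -0.2729, 0.2116]
tcp_rot: [-0.927, 1.566, -1.57]
wrist_force: [0.8, 0.6, 0.8]
width: 0.003
time: 12.3
tool_pos: [0.6499, -0.3107, 0.0955]
tcp_rot: [-1.293, 1.067, -1.068]
wrist_force: [-0.8, -0.4, 0.7]
width: -0.002
```

View pics/w7.png

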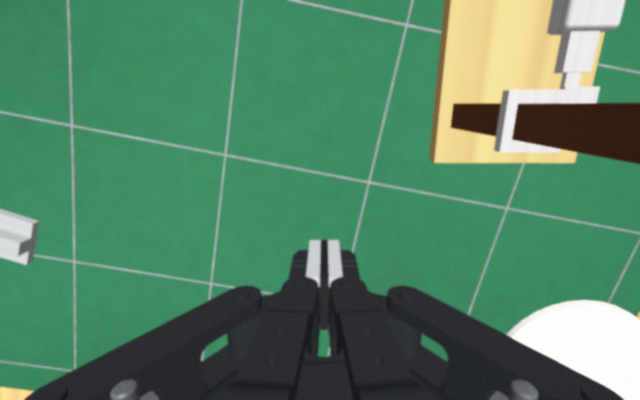

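```bash
python3 - <<'E'
from h import *
c=bot.read_camera("wrist");save(c,"w7c",(480,0,640,170),4)
O=np.array([.663,-.0375]);yaw=np.radians(11);R=np.array([[np.cos(yaw),-np.sin(yaw)],[np.sin(yaw),np.cos(yaw)]])
for n,p in (("ptr",(45,-196,55)),("mk20",(41,-196,75)),("mk31",(41,-196,86))):
    p=np.array(p)/1000; w=np.r_[O+R@p[:2],p[2]]; print(n,w,proj(c,w))
E
```

```text
ptr [ 0.74457179 -0.22131252  0.055     ] [[566.69908141 101.57151586]]
mk20 [ 0.74064528 -0.22207576  0.075     ] [[592.54582538 101.36440694]]
mk31 [ 0.74064528 -0.22207576  0.086     ] [[616.58216828 101.12696307]]
```

View pics/w7c.png

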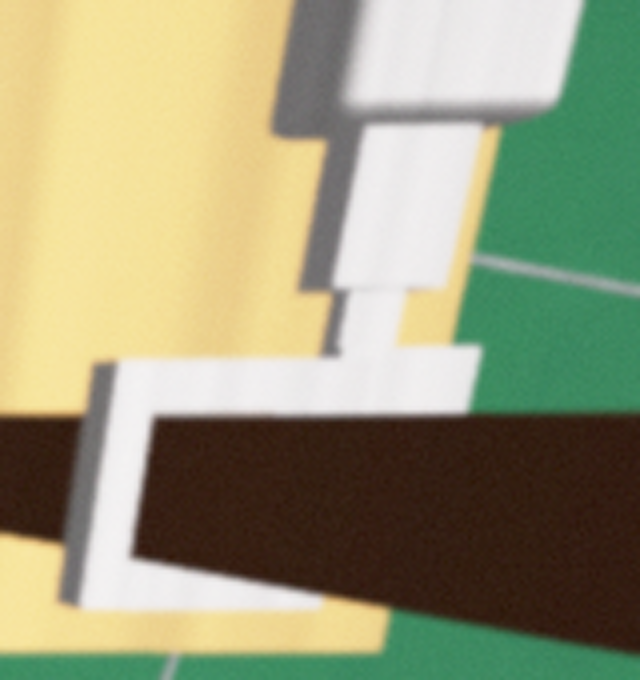

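```bash
python3 - <<'E'
from h import *
import pickle
pickle.dump(bot.read_camera("wrist"),open("c7.pkl","wb"))
E
python3 -m jog '[[0,0,50,0,0],[20,4,80,0,0],[70,14,80,0,0],[98,19,80,0,0],[98,19,80,0,0],[98,19,80,0,0],[98,19,80,0,0],[98,19,80,0,0],[98,19,80,0,0],[98,19,80,0,0]]'
python3 - <<'E'
from h import *
import pickle
c=bot.read_camera("wrist"); pickle.dump(c,open("c8.pkl","wb"));save(c,"w8");save(c,"w8c",(260,60,420,190),5)
E
```

```text
time: 13.7
tool_pos: [0.7477, -0.2919, 0.1755]
tcp_rot: [-1.293, 1.067, -1.068]
wrist_force: [-0.4, -0.4, -0.3]
width: 0.002
```

View pics/w8.png

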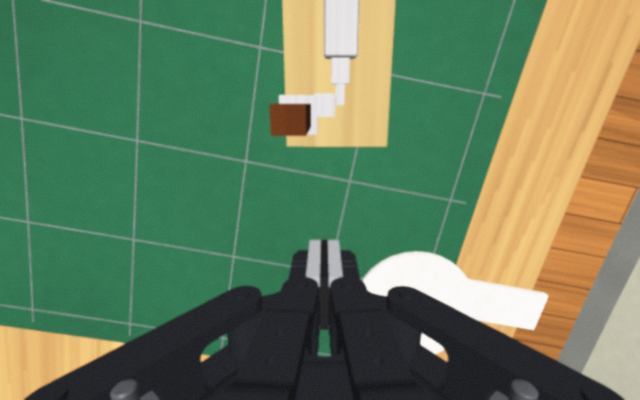

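View pics/w8c.png

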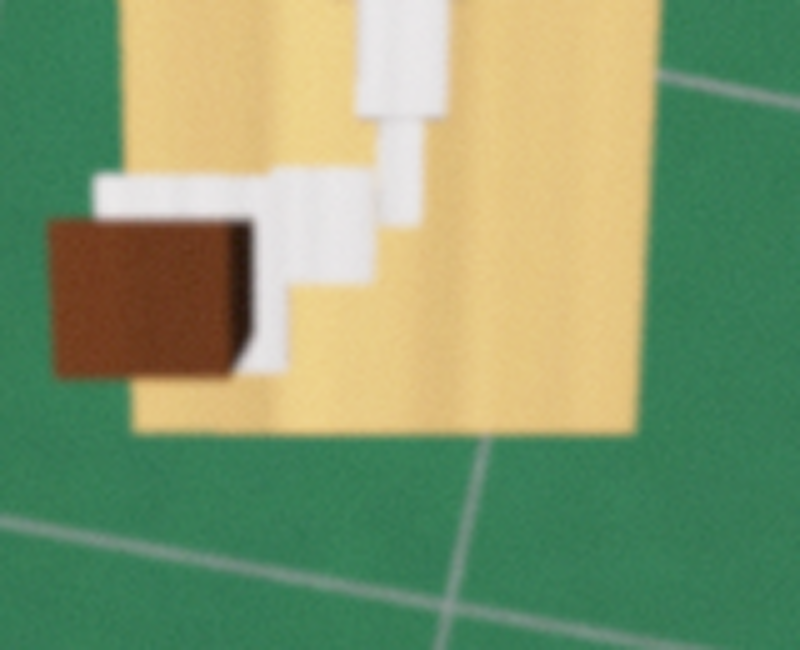

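```bash
python3 - <<'E'
from h import *
import pickle
a=pickle.load(open("c7.pkl","rb"));b=pickle.load(open("c8.pkl","rb"))
O=np.array([.663,-.0375]);yaw=np.radians(11);R=np.array([[np.cos(yaw),-np.sin(yaw)],[np.sin(yaw),np.cos(yaw)]])
def rep(n,u,v):
    x,r=tri([a,b],[u,v]);p=(x[:2]-O)@R;print(n,p.round(4),x[2].round(4), "reproj",(proj(a,x)-u).round(1),(proj(b,x)-v).round(1))
f=lambda p,s,o:(np.array(p)+.5)/s-.5+np.array(o)
rep("tab corner",f((482,346),4,(480,0)),f((373,168),5,(260,60)))
rep("collar corner",f((118,362),4,(480,0)),f((95,175),5,(260,60)))
rep("lever step R (z?)",f((480,124),4,(480,0)),f((424,117),5,(260,60)))
rep("lever step2 L",f((340,290),4,(480,0)),f((382,222),5,(260,60)))
rep("post side",f((445,290),4,(480,0)),f((424,117),5,(260,60)))
p=onplane(b,f([(125,0),(662,0),(133,434),(637,432)],5,(260,60)),.012);print(((p[:,:2]-O)@R).round(4))
E
```

```text
tab corner [ 0.0406 -0.1904] 0.0775 reproj [[-0.  -0.2]] [[0.  0.1]]
collar corner [ 0.0059 -0.1913] 0.0782 reproj [[-0.  -0.6]] [[0.  0.4]]
lever step R (z?) [ 0.0457 -0.1765] 0.0682 reproj [[ 3.6 19.5]] [[ -2.4 -12.2]]
lever step2 L [ 0.0414 -0.1902] 0.0582 reproj [[ 2.  15.7]] [[ -1.4 -10.2]]
post side [ 0.0478 -0.1838] 0.0615 reproj [[-0.  -0.8]] [[0.  0.5]]
[[ 0.0032 -0.1633]
 [ 0.0881 -0.1636]
 [ 0.002  -0.2315]
 [ 0.0877 -0.2314]]
```

The mark's tab edge triangulates to z≈77 mm, about 22 mm above rest. That means pushing the wedge in about 52 mm. Next I go behind the wedge with the fingers shut.

```bash
python3 -m jog '[[0,0,50,-10,0],[-25,25,60,-20,0],[-55,60,60,-30,0],[-85,95,60,-40,0],[-115,130,60,-50,0],[-145,165,60,-60,0],[-175,200,60,-70,0],[-205,225,60,-80,0],[-212,229,50,-90,0],[-212,229,30,-90,0]]'
python3 - <<'E'
from h import *
s=bot.read_state();print(s["tool_pos"])
save(bot.read_camera("wrist"),"w9")
E
```

```text
time: 15.0
tool_pos: [0.5361, -0.0621, 0.2066]
tcp_rot: [-0.199, 2.119, -2.121]
wrist_force: [0.6, 0.0, 0.3]
width: -0.004
[ 0.53605258 -0.06208963  0.20657282]
```

View pics/w9.png

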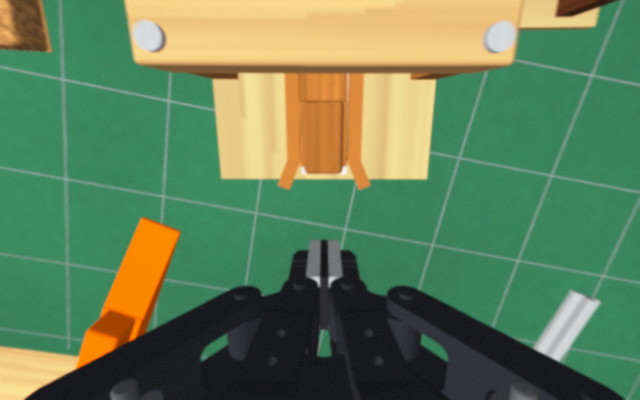

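The wedge sits straight in the channel. The rear edge of its handle top is at row 172, cols 304–343.

```bash
python3 - <<'E'
from h import *
c=bot.read_camera("wrist");s=bot.read_state();save(c,"w9c",(270,60,380,200),5)
O=np.array([.663,-.0375]);yaw=np.radians(11);R=np.array([[np.cos(yaw),-np.sin(yaw)],[np.sin(yaw),np.cos(yaw)]])
P=lambda uv,z:((onplane(c,uv,z)[:,:2]-O)@R*1000).round(1).tolist()
print("handle rear",P([(305,172.5),(342,172.5)],.077),"front",P([(303,101),(344,101)],.077),"basefront",P([(221,179),(428,179)],.012),"tcp",(s["tool_pos"][:2]-O)@R)
print("rails mid",P([(286,120),(362,120)],.026))
E
```

```text
handle rear [[-111.7, 14.1], [-111.8, -13.8]] front [[-60.2, 14.6], [-60.2, -14.5]] basefront [[-131.6, 98.6], [-131.9, -99.8]] tcp [-0.13125234  0.00035425]
rails mid [[-75.8, 32.9], [-76.0, -33.3]]
```

View pics/w9c.png

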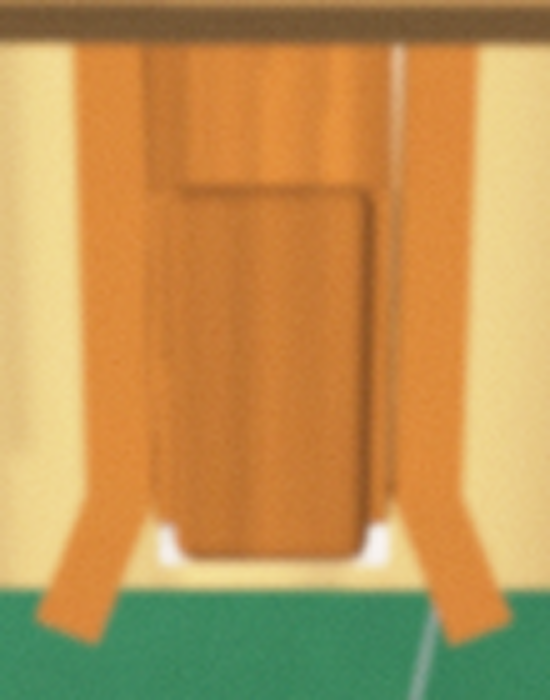

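```bash
python3 -m jog '[[0,0,-60,0,0],[0,0,-115,0,0],[0,0,-137,0,0],[7,1.4,-137,0,0],[13,2.5,-137,0,0],[19,3.7,-137,0,0],[25,4.9,-137,0,0],[31,6,-137,0,0],[37,7.2,-137,0,0],[37,7.2,-137,0,0]]'
python3 - <<'E'
from h import *
s=bot.read_state();print(s["tool_pos"])
save(bot.read_camera("wrist"),"w10")
E
```

```text
time: 16.35
tool_pos: [0.5738, -0.0554, 0.0684]
tcp_rot: [-0.202, 2.12, -2.12]
wrist_force: [-0.3, -0.4, 0.1]
width: -0.001
[ 0.5737995  -0.05537991  0.06844347]
```

View pics/w10.png

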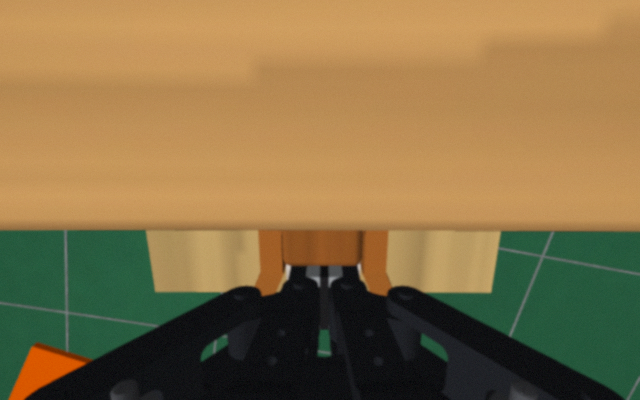

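```bash
python3 -m jog '[[-3,-0.6,0,0,0],[-3,-0.6,14,0,0],[-3,-0.6,28,0,0],[-3,-0.6,28,0,0],[0,0,28,0,0],[3,0.6,28,0,0],[6,1.2,28,0,0],[9,1.7,28,0,0],[12,2.3,28,0,0],[12,2.3,28,0,0]]'
python3 - <<'E'
from h import *
save(bot.read_camera("wrist"),"w11")
save(bot.read_camera("scene"),"s11",(250,260,350,335),7)
save(bot.read_camera("top"),"t11",(360,80,430,140),8)
E
```

```text
time: 17.65
tool_pos: [0.5833, -0.0533, 0.0957]
tcp_rot: [-0.208, 2.123, -2.123]
wrist_force: [-5.4, -0.3, 3.7]
width: -0.003
```

View pics/w11.png

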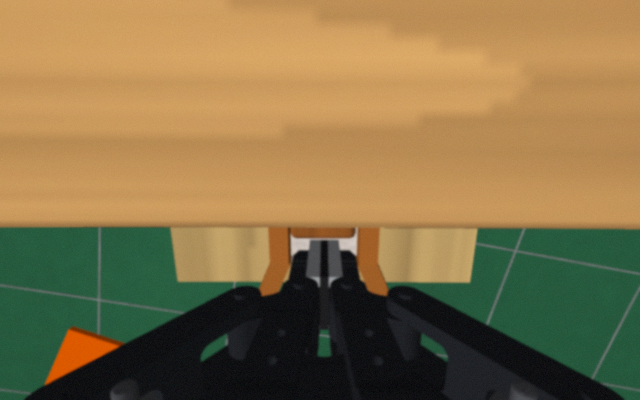

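View pics/s11.png

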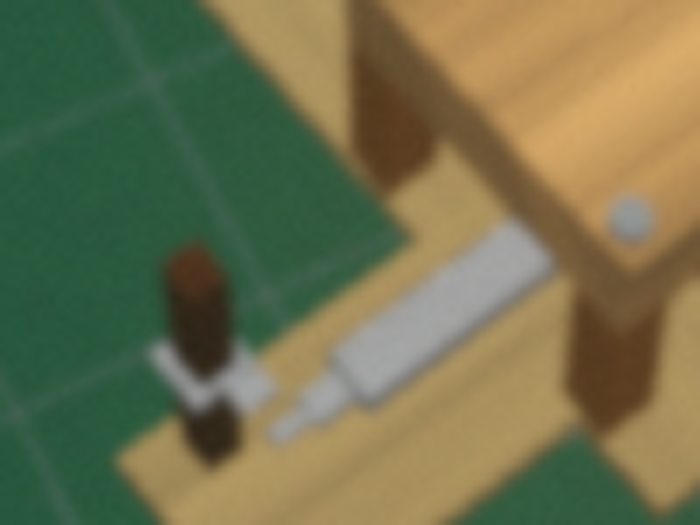

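View pics/t11.png

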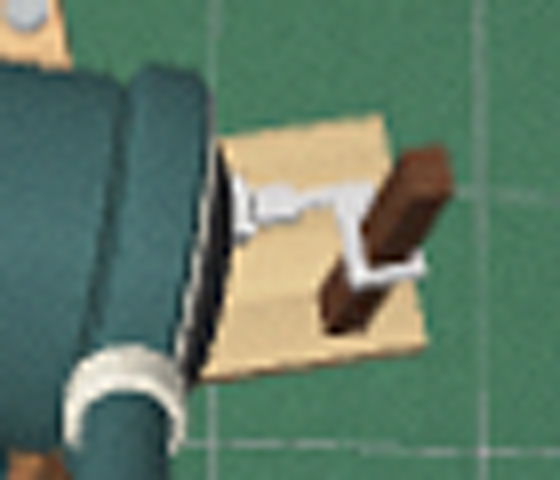

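```bash
python3 - <<'E'
from h import *
c=bot.read_camera("wrist");s=bot.read_state();save(c,"w11c",(260,200,390,300),6)
O=np.array([.6615,-.0375]);yaw=np.radians(11);R=np.array([[np.cos(yaw),-np.sin(yaw)],[np.sin(yaw),np.cos(yaw)]])
P=lambda uv,z:((onplane(c,uv,z)[:,:2]-O)@R*1000).round(1).tolist()
for z in (.075,.077,.079): print("handle rear",P([(292,237),(355,237)],z))
print("basefront",P([(177,282),(471,282)],.012),"beam edge z140",P([(320,229)],.095),"tcp",(s["tool_pos"]),(s["tool_pos"][:2]-O)@R,s["wrist_force"])
E
```

```text
handle rear [[-68.2, 13.2], [-68.2, -15.4]]
handle rear [[-67.3, 13.0], [-67.4, -15.2]]
handle rear [[-66.5, 12.8], [-66.5, -15.0]]
basefront [[-128.0, 99.5], [-128.4, -101.8]] beam edge z140 [[-56.3, 0.2]] tcp [ 0.5833045  -0.05326655  0.09570142] [-0.07976723 -0.00055647] [-4.9472127  -0.39215872  2.85265234]
```

View pics/w11c.png

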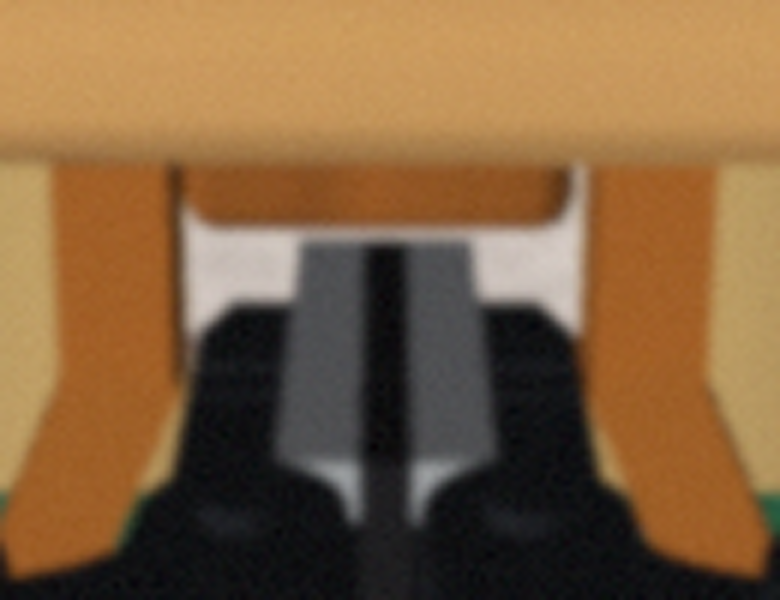

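```bash
python3 - <<'E'
from h import *
a=cv2.imread("pics/scene0.png");b=bot.read_camera("scene")["pixels"][:,:,::-1]
f=lambda i:cv2.resize(i[285:330,262:332],None,fx=5.5,fy=7,interpolation=cv2.INTER_CUBIC)
cv2.imwrite("pics/cmp1.png",np.hstack([f(a),f(b)]))
ga=cv2.cvtColor(a,cv2.COLOR_BGR2GRAY).astype(np.float32);gb=cv2.cvtColor(np.ascontiguousarray(b),cv2.COLOR_BGR2GRAY).astype(np.float32)
for n,(x0,y0,x1,y1) in dict(tip=(284,308,300,330),lever=(296,300,318,320),plate=(268,300,284,312),press=(270,200,400,300)).items():
    print(n,cv2.phaseCorrelate(ga[y0:y1,x0:x1].copy(),gb[y0:y1,x0:x1].copy()))
E
```

```text
tip ((0.03144495333831454, -0.013552783899802634), 1.0245146198819082)
lever ((0.021855786671432398, -0.009330691974270167), 1.0099270805716514)
plate ((0.09318360071855203, -0.023380713410880993), 0.9765904781719049)
press ((0.5790577084956396, 0.09986754623086114), 0.752141768278899)
```

View pics/cmp1.png

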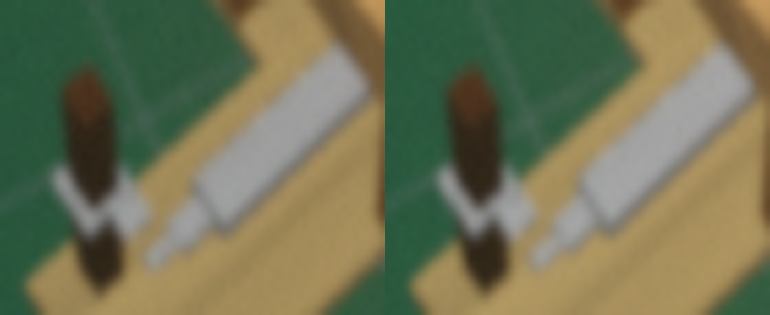

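```bash
python3 -m jog '[[1,0.2,0,0,0],[2,0.4,0,0,0],[3,0.6,0,0,0],[4,0.8,0,0,0],[5,1,0,0,0],[5,1,0,0,0],[5,1,0,0,0],[5,1,0,0,0],[5,1,0,0,0],[5,1,0,0,0]]'
python3 - <<'E'
from h import *
c=bot.read_camera("wrist");save(c,"w12c",(260,200,390,300),6)
s=bot.read_state();O=np.array([.6615,-.0375]);yaw=np.radians(11);R=np.array([[np.cos(yaw),-np.sin(yaw)],[np.sin(yaw),np.cos(yaw)]])
print(s["tool_pos"],(s["tool_pos"][:2]-O)@R,s["wrist_force"],s["torque"])
a=cv2.imread("pics/scene0.png");b=bot.read_camera("scene")["pixels"][:,:,::-1]
f=lambda i:cv2.resize(i[285:330,262:332],None,fx=5.5,fy=7,interpolation=cv2.INTER_CUBIC)
cv2.imwrite("pics/cmp2.png",np.hstack([f(a),f(b)]))
E
```

```text
time: 19.15
tool_pos: [0.5843, -0.0529, 0.0955]
tcp_rot: [-0.218, 2.127, -2.126]
wrist_force: [-17.5, -3.4, 12.4]
width: 0.0
[ 0.58433416 -0.05292658  0.09550623] [-0.07869162 -0.00041922] [-16.37772201  -2.77778319  12.37141699] [-0.53351853  2.72366898  0.00272886]
```

View pics/cmp2.png

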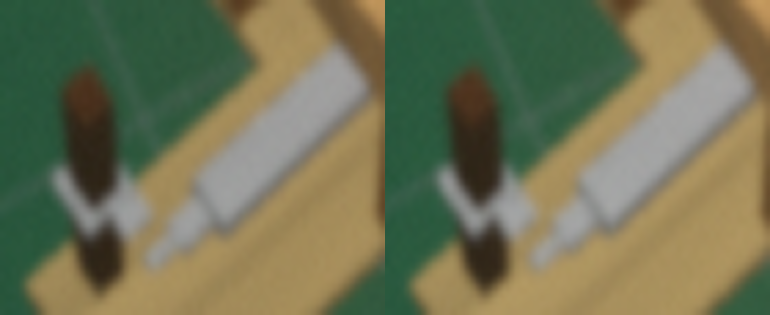

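View pics/w12c.png

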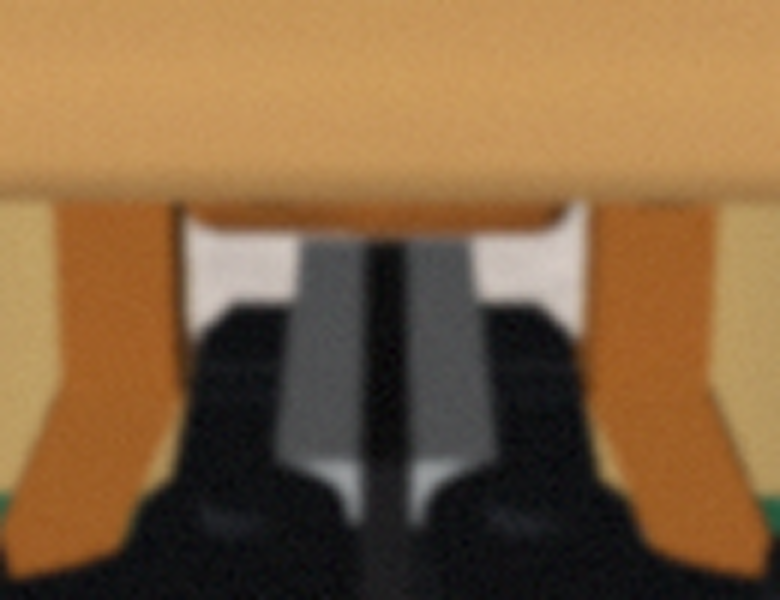

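The gripper body is jamming on the beam: 17 N of force with the tool yawed slightly and the pointer not moving. Since I can't lean the tool, I'll back off and use the loose orange block as a push stick. It isn't a bystander. Its toe reaches about 120 mm ahead of the gripper.

```bash
python3 -m jog '[[-10,-2,0,0,0],[-40,-8,0,0,0],[-60,-12,40,0,0],[-60,-12,95,0,20],[-80,20,115,0,60],[-100,70,115,0,85],[-110,110,115,0,85],[-115,130,115,0,85],[-115,130,115,0,85],[-115,130,115,0,85]]'
python3 - <<'E'
from h import *
c=bot.read_camera("top")
f=lambda p,s,o:(np.array(p)+.5)/s-.5+np.array(o)
t=onplane(c,f([(623,170),(711,191)],6,(170,180)),.005)
h=onplane(c,f([(568,375),(633,388),(600,517),(530,497)],6,(170,180)),.062)
v=(t.mean(0)-h.mean(0))[:2];print(t.mean(0),h.mean(0),np.linalg.norm(v),np.degrees(np.arctan2(v[1],v[0])),bot.read_state()["tool_pos"])
save(bot.read_camera("wrist"),"w13"); save(c,"t13")
E
```

```text
time: 20.5
tool_pos: [0.4753, 0.0776, 0.2114]
tcp_rot: [-0.203, 2.12, -2.121]
wrist_force: [-0.5, -0.9, 0.3]
width: 0.998
[0.45524441 0.09448565 0.005     ] [0.33622823 0.11958641 0.062     ] 0.12163428251918808 -11.909271760848148 [0.47530235 0.0772919  0.21134961]
```

View pics/w13.png

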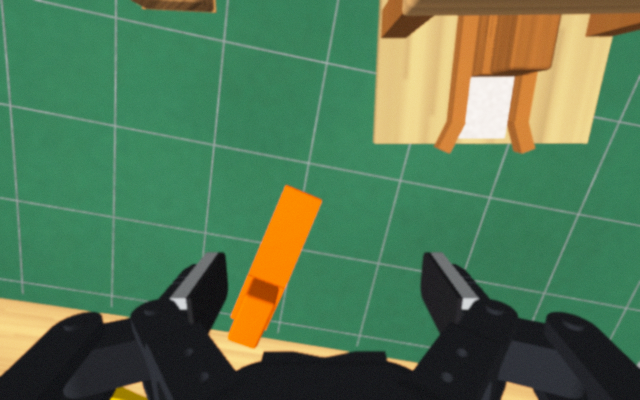

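View pics/t13.png

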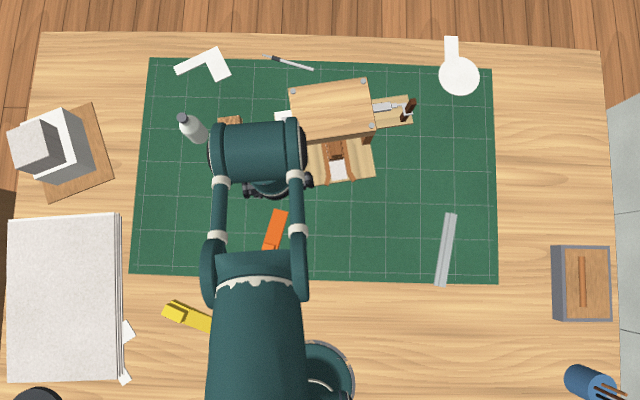

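```bash
python3 -m jog '[[-40,15,0,-8,85],[-80,30,-30,-16,85],[-103,34,-60,-23,85],[-103,34,-90,-23,85],[-103,34,-90,-23,85],[-103,34,-90,-23,85],[-103,34,-90,-23,85],[-103,34,-90,-23,85],[-103,34,-90,-23,85],[-103,34,-90,-23,85]]'
python3 - <<'E'
from h import *
c=bot.read_camera("wrist");s=bot.read_state();save(c,"w14")
E
```

```text
time: 21.85
tool_pos: [0.3719, 0.1118, 0.1215]
tcp_rot: [-0.223, -2.111, 2.111]
wrist_force: [0.2, 0.2, -0.5]
width: 0.992
```

View pics/w14.png

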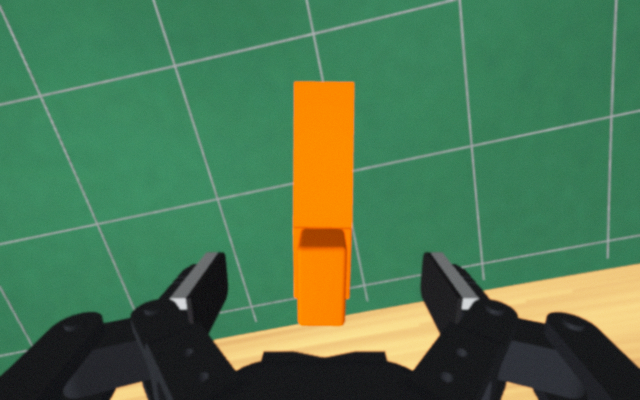

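Orange block is centred (toe row 82, handle rows 228–325, cols 294–354) and square to the jaws.

```bash
python3 -m jog '[[0,0,-40,0,85],[0,0,-75,0,85],[0,0,-92,0,85],[0,0,-92,0,70],[0,0,-92,0,34],[0,0,-92,0,34],[0,0,-92,0,34],[0,0,-92,0,34],[0,0,-60,0,34],[0,0,-10,0,34]]' 110
python3 - <<'E'
from h import *
c=bot.read_camera("wrist");s=bot.read_state();save(c,"w15");print(s["tool_pos"],s["width"]*85.4)
E
```

```text
time: 23.15
tool_pos: [0.3703, 0.1114, 0.1114]
tcp_rot: [-0.219, -2.108, 2.11]
wrist_force: [1.7, 0.5, -2.1]
width: 0.435
[0.37564525 0.11271128 0.11883397] 36.7473573356615
```

View pics/w15.png

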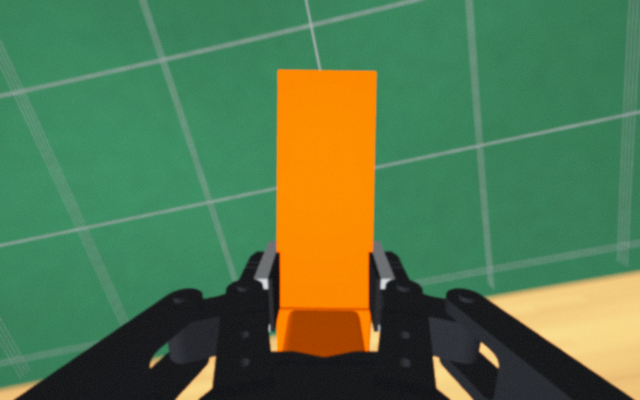

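```bash
python3 -m jog '[[5,-30,0,2,34],[20,-70,0,8,34],[45,-115,0,15,34],[75,-155,0,20,34],[100,-180,0,23,34],[103,-186,-20,23,34],[103,-186,-40,23,34],[103,-186,-51,23,34],[103,-186,-51,23,34],[103,-186,-51,23,34]]' 110
python3 - <<'E'
from h import *
c=bot.read_camera("wrist");s=bot.read_state();save(c,"w16")
O=np.array([.6615,-.0375]);yaw=np.radians(11);R=np.array([[np.cos(yaw),-np.sin(yaw)],[np.sin(yaw),np.cos(yaw)]])
print((s["tool_pos"][:2]-O)@R,s["tool_pos"])
E
```

```text
time: 24.45
tool_pos: [0.4755, -0.0742, 0.0611]
tcp_rot: [-0.202, 2.12, -2.121]
wrist_force: [-0.8, 0.0, -1.4]
width: 0.432
[-0.18945808 -0.00053677] [ 0.47562522 -0.07417721  0.06123946]
```

View pics/w16.png

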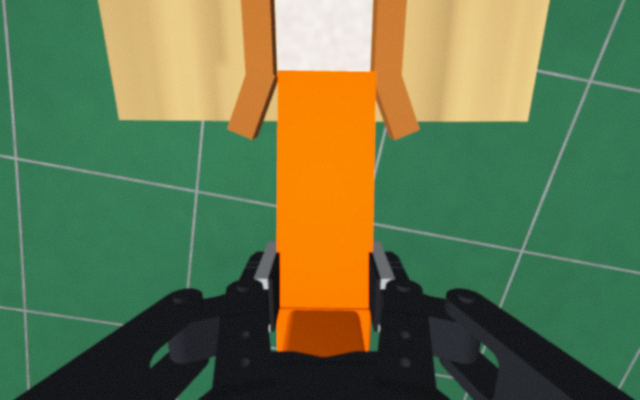

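```bash
python3 - <<'E'
from h import *
c=bot.read_camera("wrist");s=bot.read_state()
O=np.array([.6615,-.0375]);yaw=np.radians(11);R=np.array([[np.cos(yaw),-np.sin(yaw)],[np.sin(yaw),np.cos(yaw)]])
P=lambda uv,z:((onplane(c,uv,z)[:,:2]-O)@R*1000).round(1).tolist()
print("toe",P([(277.5,71),(376,71)],s["tool_pos"][2]-.0295+.005),"basefront",P([(119,121),(528,121)],.012))
E
python3 -m jog '[[6,1.2,0,0,34],[12,2.3,0,0,34],[18,3.5,0,0,34],[24,4.7,0,0,34],[30,5.8,0,0,34],[34,6.6,0,0,34],[36,7,0,0,34],[38,7.4,0,0,34],[40,7.8,0,0,34],[40,7.8,0,0,34]]'
python3 - <<'E'
from h import *
c=bot.read_camera("wrist");s=bot.read_state();save(c,"w17");print(s["tool_pos"],s["wrist_force"])
E
```

```text
toe [[-107.1, 17.3], [-107.2, -22.4]] basefront [[-128.1, 99.1], [-128.5, -101.6]]
time: 25.8
tool_pos: [0.5124, -0.0666, 0.0595]
tcp_rot: [-0.209, 2.123, -2.123]
wrist_force: [-6.2, -1.8, 1.4]
width: 0.429
[ 0.51240852 -0.06660368  0.05948019] [-5.78966227 -1.2663592   0.83911622]
```

View pics/w17.png

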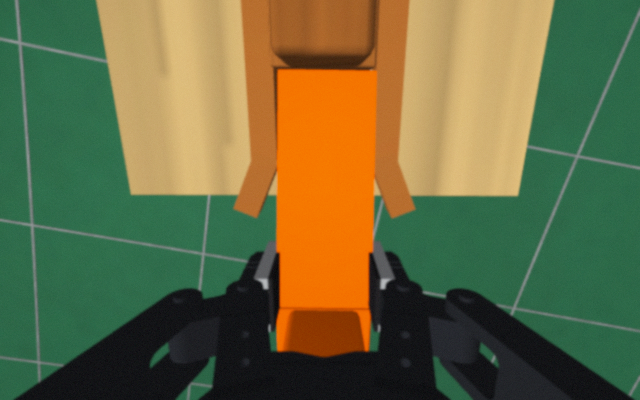

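```bash
python3 -m jog '[[1,0.2,0,0,34],[2,0.4,0,0,34],[3,0.6,0,0,34],[4,0.8,0,0,34],[5,1,0,0,34],[6,1.2,0,0,34],[7,1.4,0,0,34],[8,1.6,0,0,34],[8,1.6,0,0,34],[8,1.6,0,0,34]]'
cat > chk.py <<'E'
from h import *
import sys
s=bot.read_state();O=np.array([.6615,-.0375]);yaw=np.radians(11);R=np.array([[np.cos(yaw),-np.sin(yaw)],[np.sin(yaw),np.cos(yaw)]])
print("tcp press",((s["tool_pos"][:2]-O)@R*1000).round(1),s["tool_pos"][2].round(4),s["wrist_force"].round(1))
a=cv2.imread("pics/scene0.png");b=np.ascontiguousarray(bot.read_camera("scene")["pixels"][:,:,::-1])
f=lambda i:cv2.resize(i[285:330,262:332],None,fx=5.5,fy=7,interpolation=cv2.INTER_CUBIC)
cv2.imwrite(f"pics/cmp{sys.argv[1]}.png",np.hstack([f(a),f(b)]))
E
python3 chk.py 18
```

```text
time: 27.1
tool_pos: [0.5155, -0.0648, 0.058]
tcp_rot: [-0.221, 2.13, -2.125]
wrist_force: [-16.1, -2.5, 5.5]
width: 0.432
tcp press [-148.5    1. ] 0.058 [-16.1  -2.5   5.5]
```

View pics/cmp18.png

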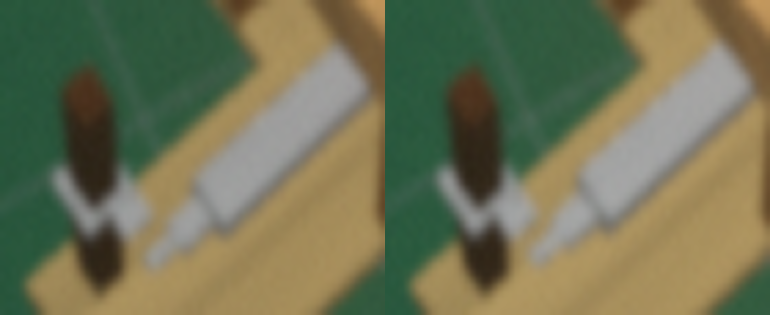

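```bash
python3 - <<'E'
from h import *
c=bot.read_camera("wrist");save(c,"w18")
save(bot.read_camera("scene"),"s18",(270,180,410,300),5)
E
```

```text
(no output)
```

View pics/w18.png

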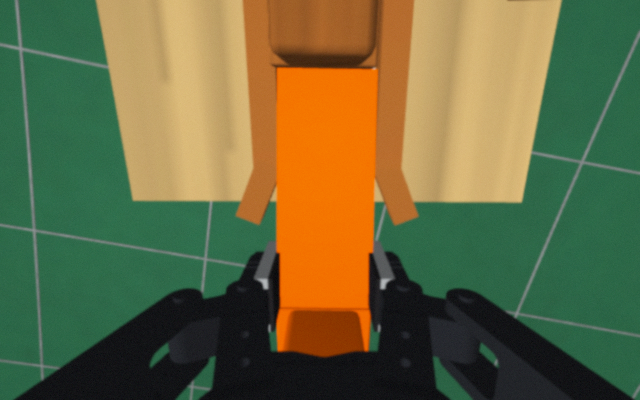

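View pics/s18.png

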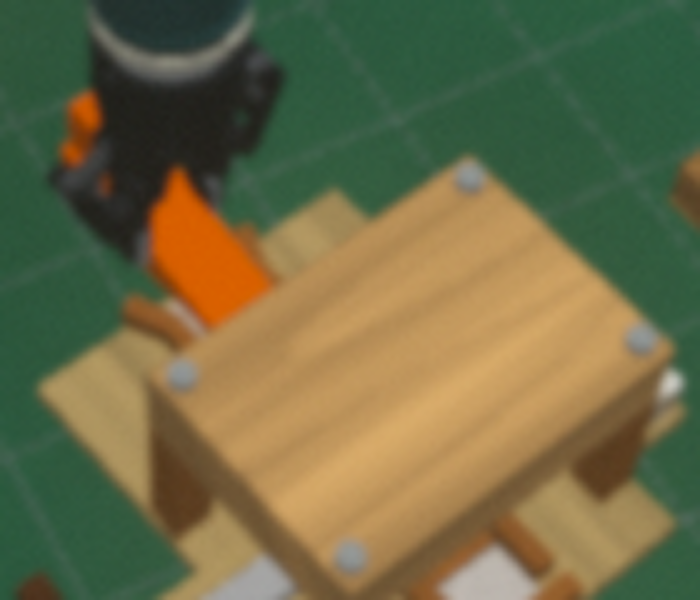

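```bash
cat >> chk.py <<'E'
ga=cv2.cvtColor(a,cv2.COLOR_BGR2GRAY).astype(np.float32);gb=cv2.cvtColor(b,cv2.COLOR_BGR2GRAY).astype(np.float32)
# tip profile: bright centroid along the tip of lever
for n,(x0,y0,x1,y1) in dict(tip=(285,312,300,328),lever=(294,298,322,322)).items():
    o=[]
    for g in (a,b):
        m=(g[y0:y1,x0:x1].min(2).astype(float)-100).clip(0); yy,xx=np.mgrid[y0:y1,x0:x1]; o.append(((m*xx).sum()/m.sum(),(m*yy).sum()/m.sum(),m.sum()))
    print(n,np.round(o,2).tolist())
E
python3 chk.py 18b
python3 -m jog '[[1,0.2,0,0,34],[2,0.4,0,0,34],[3,0.6,0,0,34],[4,0.8,0,0,34],[4,0.8,0,0,34],[4,0.8,0,0,34],[4,0.8,0,0,34],[4,0.8,0,0,34],[4,0.8,0,0,34],[4,0.8,0,0,34]]'
python3 chk.py 19
```

```text
tcp press [-148.5    1. ] 0.058 [-16.6  -2.9   5.6]
tip [[292.38, 316.55, 3790.0], [292.24, 316.3, 4401.0]]
lever [[307.82, 307.46, 13989.0], [307.56, 307.1, 15538.0]]
time: 28.55
tool_pos: [0.5193, -0.0641, 0.0579]
tcp_rot: [-0.221, 2.13, -2.126]
wrist_force: [-15.6, -5.0, 5.6]
width: 0.433
tcp press [-144.6    1.1] 0.0579 [-15.6  -5.    5.6]
tip [[292.38, 316.55, 3790.0], [292.16, 315.81, 4345.0]]
lever [[307.82, 307.46, 13989.0], [307.44, 306.7, 15288.0]]
```

View pics/cmp19.png

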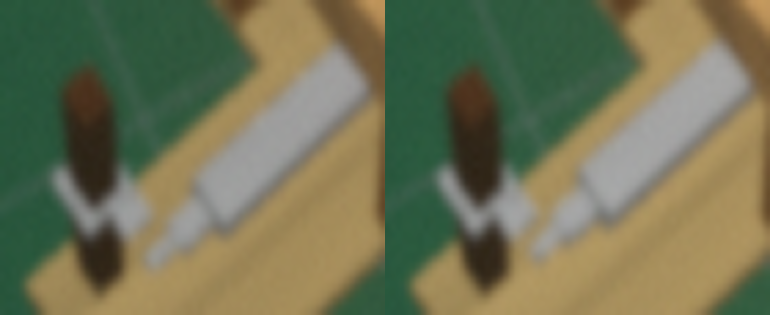

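```bash
python3 -m jog '[[1.5,0.3,0,0,34],[3,0.6,0,0,34],[4.5,0.9,0,0,34],[6,1.2,0,0,34],[7.5,1.4,0,0,34],[9,1.7,0,0,34],[10,1.9,0,0,34],[10,1.9,0,0,34],[10,1.9,0,0,34],[10,1.9,0,0,34]]'
cat >> chk.py <<'E'
U=8
up=lambda g:cv2.resize(g,None,fx=U,fy=U,interpolation=cv2.INTER_CUBIC)
A=up(a);B=up(b)
c=bot.read_camera("scene")
w=lambda z,x=.045:np.r_[O+R@[x,-.196],z]
print("proj tip rest/+10/+22",proj(c,[w(.055),w(.065),w(.077)]).round(1).tolist(),"mark .0765",proj(c,w(.0765,.041)).round(1))
for n,(x0,y0,x1,y1) in dict(tip=(286,314,300,327),step=(293,307,309,321)).items():
    t=A[y0*U:y1*U,x0*U:x1*U]; S=B[(y0-10)*U:(y1+6)*U,(x0-6)*U:(x1+6)*U]
    r=cv2.matchTemplate(S,t,cv2.TM_CCOEFF_NORMED);_,v,_,l=cv2.minMaxLoc(r);print(n,round(v,3),"shift",(l[0]/U-6),(l[1]/U-10))
E
python3 chk.py 20
```

```text
time: 29.85
tool_pos: [0.5289, -0.0623, 0.0578]
tcp_rot: [-0.222, 2.131, -2.126]
wrist_force: [-17.7, -4.2, 6.1]
width: 0.432
tcp press [-134.9    1. ] 0.0578 [-17.7  -4.2   6.1]
tip [[292.38, 316.55, 3790.0], [291.67, 314.96, 4018.0]]
lever [[307.82, 307.46, 13989.0], [307.01, 305.67, 14788.0]]
proj tip rest/+10/+22 [[288.4, 321.9], [288.2, 320.1], [288.1, 317.9]] mark .0765 [[287.  316.7]]
tip 0.822 shift -0.125 -2.625
step 0.939 shift 0.375 -2.875
```

View pics/cmp20.png

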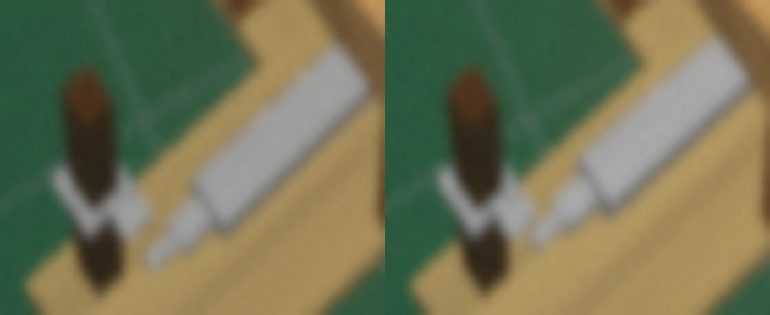

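```bash
python3 -m jog '[[1,0.2,0,0,34],[2,0.4,0,0,34],[3,0.6,0,0,34],[4,0.8,0,0,34],[5,1,0,0,34],[5,1,0,0,34],[5,1,0,0,34],[0,0,0,0,34],[-6,-1.2,0,0,34],[-20,-4,0,0,34]]'
python3 chk.py 21
```

```text
time: 31.2
tool_pos: [0.5176, -0.0663, 0.0608]
tcp_rot: [-0.201, 2.119, -2.12]
wrist_force: [0.2, -1.5, -2.0]
width: 0.432
tcp press [-146.8   -0.8] 0.0608 [ 0.2 -1.5 -2. ]
tip [[292.38, 316.55, 3790.0], [291.33, 314.63, 3772.0]]
lever [[307.82, 307.46, 13989.0], [306.7, 305.21, 14482.0]]
proj tip rest/+10/+22 [[288.4, 321.9], [288.2, 320.1], [288.1, 317.9]] mark .0765 [[287.  316.7]]
tip 0.729 shift -0.25 -3.375
step 0.894 shift 0.625 -3.625
```

View pics/cmp21.png

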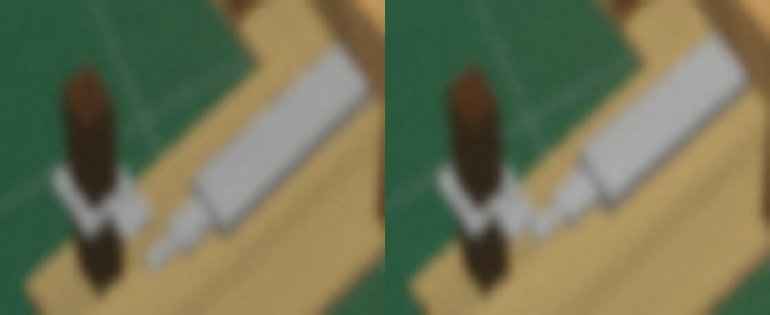

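```bash
python3 -m jog '[[-20,-30,30,10,34],[-25,-75,60,20,34],[-20,-125,70,30,34],[-5,-170,70,40,34],[20,-205,70,50,34],[55,-230,70,60,34],[95,-245,60,70,34],[132,-245,45,80,34],[132,-245,35,90,34],[132,-245,35,90,34]]'
python3 - <<'E'
from h import *
import pickle
c=bot.read_camera("wrist");save(c,"w22");save(c,"w22c",(480,0,640,170),4);pickle.dump(c,open("c22.pkl","wb"));print(bot.read_state()["tool_pos"])
E
```

```text
time: 32.55
tool_pos: [0.6482, -0.3105, 0.0934]
tcp_rot: [-1.294, 1.071, -1.066]
wrist_force: [-0.1, 0.1, -1.1]
width: 0.434
[ 0.64831165 -0.31077068  0.09435985]
```

View pics/w22.png

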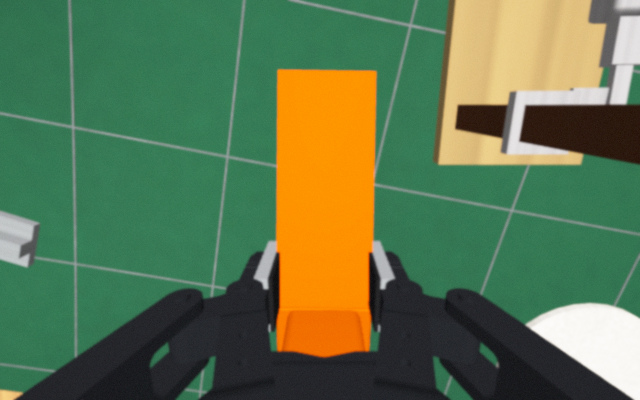

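View pics/w22c.png

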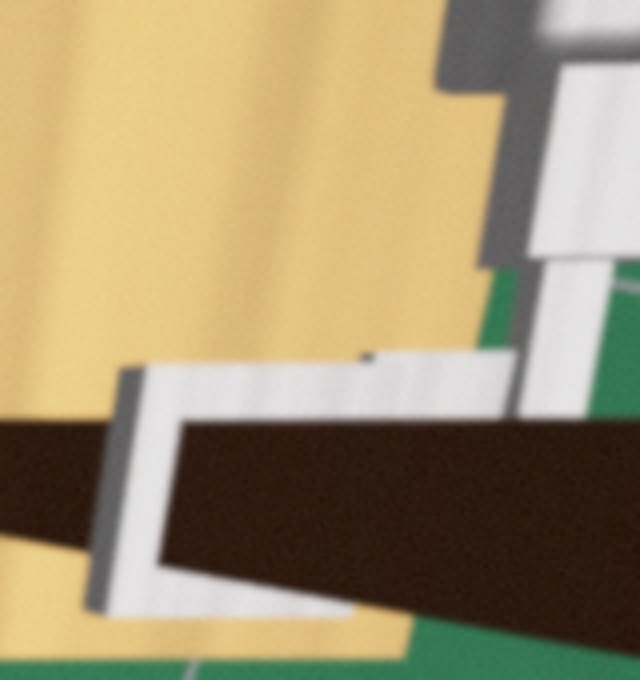

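```bash
python3 - <<'E'
from h import *
import pickle
c=pickle.load(open("c22.pkl","rb"));O=np.array([.6615,-.0375]);yaw=np.radians(11);R=np.array([[np.cos(yaw),-np.sin(yaw)],[np.sin(yaw),np.cos(yaw)]])
f=lambda p:(np.array(p)+.5)/4-.5+np.array((480,0))
def atx(uv,x):
    P=[onplane(c,f(uv),z)[0] for z in (.05,.10)]; q=[np.r_[(p[:2]-O)@R,p[2]] for p in P]
    k=(x-q[0][0])/(q[1][0]-q[0][0]); return ((q[0]+k*(q[1]-q[0]))*1000).round(1)
# tab end x from triangulation in this frame = 42.1 (40.6 in O=.663); use same offset +1.4 for pointer
d=.0014
print("tab top end",atx((515,350),.041+d),"tab bottom/side",atx((507,418),.041+d))
for r,l,rr in ((300,535,606),(350,529,598),(400,522,588)): print("ptr L",atx((l,r),.042+d),"R",atx((rr,r),.048+d),"mid",atx(((l+rr)/2,r),.045+d))
E
```

```text
tab top end [  42.4 -190.8   77.1] tab bottom/side [  42.4 -197.    78. ]
ptr L [  43.4 -186.4   76.7] R [  49.4 -186.5   77.3] mid [  46.4 -186.4   77. ]
ptr L [  43.4 -190.8   77.4] R [  49.4 -190.9   77.8] mid [  46.4 -190.9   77.6]
ptr L [  43.4 -195.3   78. ] R [  49.4 -195.4   78.1] mid [  46.4 -195.4   78. ]
```

The pointer tip top is 77.6–78.0 mm against 77.1–78.0 mm for the mark tab, so they're level to about 0.5 mm, with the wedge holding alone. Now I set the orange block down and clear the arm.

```bash
python3 -m jog '[[0,0,-25,0,34],[0,0,-45,0,34],[0,0,-58,0,34],[0,0,-64,0,34],[0,0,-64,0,60],[0,0,-64,0,60],[0,0,-64,0,60],[0,0,-20,0,60],[0,0,35,0,60],[-10,-20,70,0,60]]'
python3 chk.py 23
python3 - <<'E'
from h import *
save(bot.read_camera("wrist"),"w23");save(bot.read_camera("top"),"t23")
E
```

```text
time: 33.85
tool_pos: [0.6407, -0.3308, 0.1692]
tcp_rot: [-1.293, 1.062, -1.069]
wrist_force: [1.1, -0.9, -0.0]
width: 0.704
tcp press [ -76.3 -283.9] 0.1692 [ 1.1 -0.9 -0. ]
tip [[292.38, 316.55, 3790.0], [291.37, 314.75, 4185.0]]
lever [[307.82, 307.46, 13989.0], [306.7, 305.29, 15854.0]]
proj tip rest/+10/+22 [[288.4, 321.9], [288.2, 320.1], [288.1, 317.9]] mark .0765 [[287.  316.7]]
tip 0.73 shift -0.25 -3.375
step 0.897 shift 0.625 -3.625
```

View pics/w23.png

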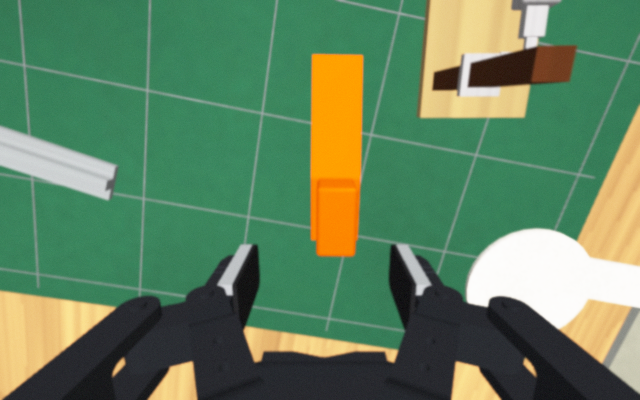

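View pics/t23.png

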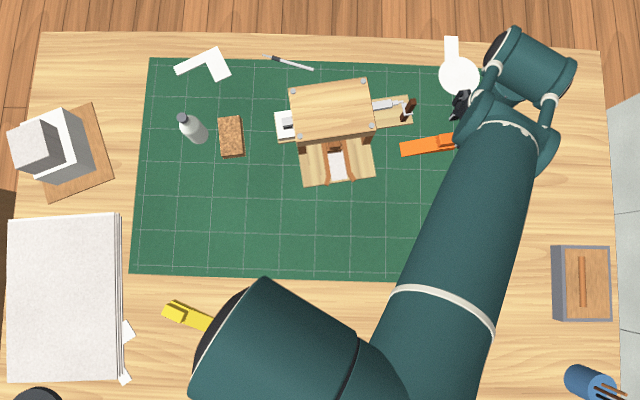

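The orange block is down and free, the pointer shift in the scene view hasn't changed since the push, and the glue, sander and rule are in place. I'm handing in.

```bash
python3 - <<'E'
from h import *
bot.finish_job(); print(bot.read_state()["time"])
E
```

```text
the job is handed in; nothing more can be done
the job is handed in; nothing more can be done
```

The wedge is in the channel, toe first, and holds the pointer level with the mark on its own. I handed the job in at about 34 s of the 58 s allowed.

**What I did**
- I gripped the brown wedge by its handle and lowered it between the rails. I then pushed it in with shut fingers until the gripper body jammed on the beam, reading about 17 N at the wrist.
- The moves allow no lean, so I backed off. I used the loose orange block as a push stick and drove the wedge in at about 16–18 N until the pointer reached the mark.
- I then set the orange block down on the mat to the right of the press, so it is no longer where it started.

**Last checks**
- **Pointer against mark:** with nothing touching the wedge, the wrist camera put the pointer tip at 77.6–78.0 mm and the mark's tab at 77.1–78.0 mm, a difference of about 0.5 mm.
- **Holding:** the scene camera showed the same pointer position after I backed off and again after I put the orange block down.
- **Bystanders:** the glue bottle, sanding block and steel rule looked unmoved in the last top view; I did not measure them.

**What disagreed:** the scene camera alone put the pointer rise at about 18.5–20 mm, against about 22 mm from the wrist camera. I trusted the closer wrist view. I did not measure the wedge's final position and angle directly. From the push distance its centre should be roughly 20 mm beyond the press origin, and the rails leave it only 2 mm of play each side.

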